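# Set the roller gap of the noodle-dough machine and hold the lever

## Task

Get the dough-rolling machine ready for the next sheet: lift the dust cover off the rollers and set it down, right way up, on the middle of the wooden board. Then push the gap lever four clicks further from the notch where it stands now (away from the side it leans back to, which closes the rollers) - its ratchet does not let it back, so go no further than the fourth click. Finish there still holding the lever's knob, so that the lock nut can be tightened, and leave the other things on the bench alone.

Things in the scene. Friction and masses are not known exactly. Their poses are not given: they have to be found in the camera images.
- machine: Hand dough-rolling machine of steel, fixed to the bench: base plate 165 x 200 mm, two upright end plates 150 mm high, two rollers (38 mm diameter, 154 mm long) lying side by side between their upper edges. Origin: centre of its underside; x across the rollers, y along the rollers, z up. At its +y end stands the toothed sector with the gap lever, reaching 145 mm from the origin; at its -y end the grey gear case with the crank socket, reaching 121 mm.
- gap_lever: The gap lever: a 10 mm steel rod on a level axle with a black ball knob at its free end. Origin on the axle, in the plane of its swing: 118 mm to the machine's +y, 100 mm above the bench. Its y axis is the axle (the machine's y), its z axis points along the rod to the knob. It starts in a notch, 10 to 34 degrees from upright, leaning to the machine's -x; pushed over towards the machine's +x it advances.
- lever_knob (a point): Centre of the lever's ball knob, 26 mm in diameter, 115 mm from the axle, 195 to 215 mm above the bench and clear to grip from above: the bench's tallest thing, above the cover too (the pawl sleeve on the rod, 24 mm wide, ends 42 mm below it). It runs on an arc about the axle in the machine's x-z plane, and is pushed most surely by a finger behind it: a ball pinched from its sides creeps out of flat pads.
- sector (a point): Top of the fixed toothed sector behind the lever. Notches are 0.14 rad apart (16 mm of knob travel), so four clicks are 0.56 rad from the first rest; there is room for five. Pushing the knob takes 3 N, rising to 4.5 N (up to 8 N if the fingers rub), then the push falls at once to nothing as the pawl drops and the lever jumps on 4 mm into the next notch: a click. Let go, it stays in the last notch entered.
- cover: Loose dust cover of folded sheet metal over the rollers: a shallow tray upside down, 126 mm (its x) by 182 mm (its y), 25 mm high, sheet 3 mm, with a bar handle on top; 0.28 to 0.46 kg. Origin: middle of the lower edge of its skirt; z up. It rests on the end plates with its origin 128 mm above the bench, the skirt reaching 22 mm down round them with 3 mm to spare: lift straight up 25 mm, and over 105 mm before passing over the knob.
- cover_handle (a point): Middle of the cover's bar handle: a level bar 12 mm thick, 90 mm long along the cover's y, its centre 55 mm above the skirt's lower edge and 30 mm above the cover's top (24 mm free beneath the bar).
- board: Low wooden board fixed to the bench, 320 mm (its x) by 240 mm (its y), top 45 mm above the bench. Origin: centre of its underside; z up. The machine and the board may stand either way round, left and right.
- board_top (a point): Middle of the board's top face, where the cover is to stand.
- crank: The machine's loose crank lying on the bench at the right-hand side, 90 mm long with a black grip, up to 27 mm high: leave alone.
- rolling_pin: Wooden rolling pin lying at the far side of the bench, 370 mm long, 44 mm thick: leave alone.
- jar: Amber glass jar, 72 mm wide, 105 mm high, at the right-hand side: leave alone.
- bowl: Steel bowl, 124 mm wide, 55 mm high, at the left-hand side: leave alone.
There are look-alikes about, which are no part of the job. What is shaped like the cover but pink or red is not meant.

How it is judged:
By the outcome, as a careful person would: the job done as asked, in the order asked, and still so for the second after the job is handed in, while the arm keeps its last pose, push and grip.
It also fails if it takes over 67 s, if anything falls off the work surface, if the arm or the gripper's body presses on something with over 40 N, if the wrist force passes 120 N, or if a joint passes its speed limit or range.

## Robot

A 6-joint arm with a two-finger parallel gripper is mounted at the origin on the work surface. World frame = base frame: x ahead of the robot, y to its left, z up, the work surface at z = 0. Lengths are in m, angles in rad, forces in N, time in s.
With the tool pointing down it reaches from about 0.4 to 0.825 m from the base axis. Payload 7 kg.
Tool frame: the origin (TCP) lies between the finger pads; the fingertips stand 11 mm ahead of it and the grasp point (between the pads) lies 8 mm behind it (r.tips_ahead is the distance from the TCP to the fingertips, in m); z points along the fingers, y is the direction in which the jaws open and shut (so a half turn about z gives the same grasp; the last joint's range is limited). The gripper opens to 85 mm and grips with 20 to 120 N. Pads are 22 mm wide; open, the fingers measure 114 mm over their backs; the gripper's body (76 mm by 85 mm) begins 54 mm behind the grasp point. The pads swing forward as they close: fully open they stand 13 mm farther back than shut.
Start: joints at [-1.019, 0.359, 0.012, 0, -1.224, -0.288], TCP at [0.176, -0.652, 0.215] pointing down, gripper open.
Joint ranges: [-3.07, 3.07], [-1.43, 2.12], [-1.02, 1.25], [-3.03, 1.67], [-3.05, -0], [-3.03, 3.03]. Speed limits (rad/s): [2.39, 2.39, 3.01, 3.14, 3.14, 3.14].

## Interface

Orientations are given as a unit quaternion [w, x, y, z].
In Python, from station import r gives the robot as it stands.
- The arm moves only by the tool servo_tool, never from a script. Its argument "increments" is a list of rows, each an object of numbers: "ax", "ay", "az": the turn, a rotation vector about the tool's x, y, z normalised to -1 to 1, where 1 is 30 degrees; "dx", "dy", "dz": the shift along the tool's x, y, z normalised to -1 to 1, where 1 is 60 cm; "fingers": the gripper command: -1 is shut, 1 is fully open, values between are in proportion. A call has 1 to 20 rows; each row shifts and turns the commanded pose from where the row before left it, along the tool's axes as they then stand; what a row does not reach is not made up. A row lasts 1/12 s, in which the tool goes at most 41.7 mm and 7.16 degrees, less where a joint would pass 70% of its speed; a pose out of reach is approached as far as the arm can. A call with a number of a shift or a turn outside -1 to 1 is refused whole. A call with a gripper value outside its range is refused whole. The fingers move at their own pace and stop on an object; "newtons" is the grip in N (left out, the last holds). Time passes only in rows, so rows that do not move let the fingers close. It gives the time, the measured TCP pose, the force and the opening at its end, in the units of the state.
- r.get_obs(): the state, without advancing time (a new reading comes with each control period).
- r.get_image(name): name is "side" or "top"; returns the picture (400x640x3 uint8, red, green, blue); there is no depth.
- r.get_calibration(name): a dict with "fx", "fy", "cx", "cy" (pixels), "extrinsics" (4x4, takes a point from camera to world coordinates). Camera axes: x right, y down, z forward; pixel columns grow to the right and rows downward; lengths in m; the calibration is good to about 2 mm. A picture is of the moment at which its call begins. get_calibration takes no time and is no camera call.
- r.hand_in(): hands the job in, once; it reports no verdict.
The state is a dict: "time_s": time; "joints": joint angles; "joint_velocities": joint speeds; "tau": joint torques, N m; "ee_pos": TCP position; "orientation": TCP orientation; "contact_force": force on the tool from outside, world axes, zero at the start; "wrist_torque": the same for the moment, N m; "width": finger opening in m.
Only numpy, scipy, OpenCV 4.12 (cv2) and the standard library are available. Lean on these libraries where they do the work, as an engineer would, in place of code of your own. Each camera call takes 0.05 s, during which the arm holds its last target.

## Working session

There is one attempt and no reset: what is moved stays moved. The work goes in short steps, Python scripts to look and compute and a tool call to move; the robot and the scene stay as the last step left them, time stands still between calls to the robot, and variables do not carry over. Pictures are saved under pics/ and viewed, and the job is handed in when it is done.

Besides the shell and the picture viewer there is one more tool, called after ">>>" as name(argument=value, ...), one argument or row to a line, values as JSON. servo_tool: Moves the arm, as the interface text tells. Its arguments: {"type":"object","properties":{"increments":{"type":"array","items":{"type":"object","properties":{"ax":{"type":"number"},"ay":{"type":"number"},"az":{"type":"number"},"dx":{"type":"number"},"dy":{"type":"number"},"dz":{"type":"number"},"fingers":{"type":"number"}}}},"newtons":{"type":"number"}},"required":["increments"]}

```bash
ls; mkdir -p pics
python3 - <<'E'
from station import r
import cv2, numpy as np
o=r.get_obs();print({k:np.round(v,3) for k,v in o.items()}, r.tips_ahead)
for n in("side","top"):
    im=r.get_image(n);cv2.imwrite(f"pics/{n}0.png",im[:,:,::-1]);np.save(f"pics/{n}0.npy",im)
    c=r.get_calibration(n);print(n,c)
E
```

```text
pics
{'time_s': np.float64(0.0), 'joints': array([-1.019,  0.359,  0.011, -0.   , -1.224, -0.288]), 'joint_velocities': array([-0.001,  0.002, -0.001, -0.001,  0.001,  0.   ]), 'tau': array([-0.0000e+00, -5.8332e+01,  2.9341e+01,  6.9370e+00, -6.0000e-03,
       -0.0000e+00]), 'ee_pos': array([ 0.176, -0.651,  0.214]), 'orientation': array([-0.   , -0.131,  0.991,  0.001]), 'contact_force': array([ 0.959,  0.15 , -0.157]), 'wrist_torque': array([-0.   ,  0.001,  0.033]), 'width': np.float64(0.085)} 0.011
side {'fx': 452.61955147758516, 'fy': 452.61955147758516, 'cx': 314.7465301031447, 'cy': 192.59289207524748, 'extrinsics': array([[-0.93389822, -0.20734707,  0.2912753 ,  0.04148773],
       [-0.35745497,  0.55912367, -0.74806863,  1.25761834],
       [-0.00774907, -0.80273777, -0.59628184,  1.19344967],
       [ 0.        ,  0.        ,  0.        ,  1.        ]])}
top {'fx': 379.55843526014394, 'fy': 379.55843526014394, 'cx': 325.9416470213294, 'cy': 192.3996872710711, 'extrinsics': array([[-0.02909618, -0.99323163,  0.11244702,  0.42587725],
       [-0.99956586,  0.02838926, -0.00788313, -0.07570171],
       [ 0.00463749, -0.11262757, -0.99362645,  1.50259365],
       [ 0.        ,  0.        ,  0.        ,  1.        ]])}
```

View pics/side0.png

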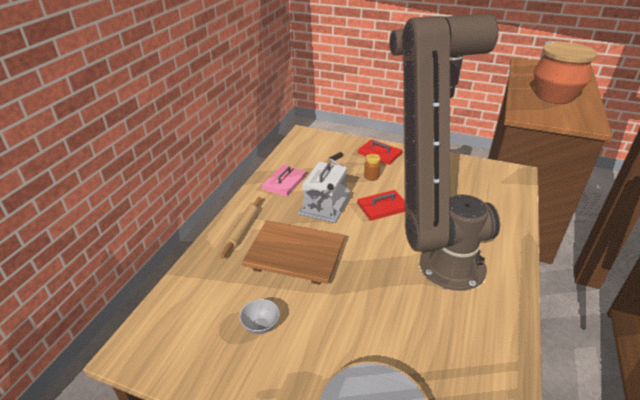

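View pics/top0.png

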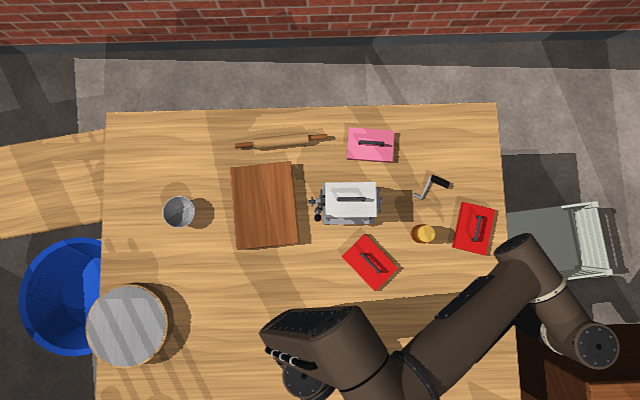

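The candidates shaped like the cover, by top-view pixel, are white (350,198), pink (371,143), red (371,262) and red (475,228). Only the white one fits, because it sits on the machine beside the lever at (318,215). I'll confirm that in an enlarged crop.

Run:
```python
import cv2, numpy as np
t=cv2.imread("pics/top0.png");s=cv2.imread("pics/side0.png")
cv2.imwrite("pics/topc.png",cv2.resize(t[155:255,220:400],None,fx=4.4,fy=4.4,interpolation=cv2.INTER_CUBIC))
cv2.imwrite("pics/sidec.png",cv2.resize(s[150:230,280:370],None,fx=7,fy=7,interpolation=cv2.INTER_CUBIC))
```

```text
(no output)
```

View pics/topc.png

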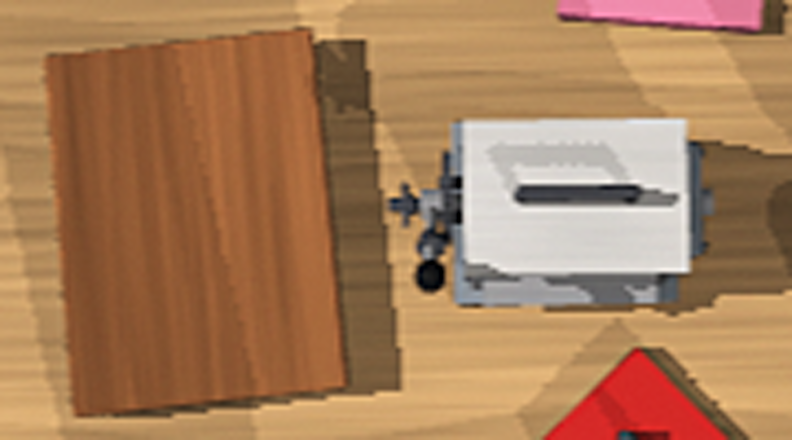

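View pics/sidec.png

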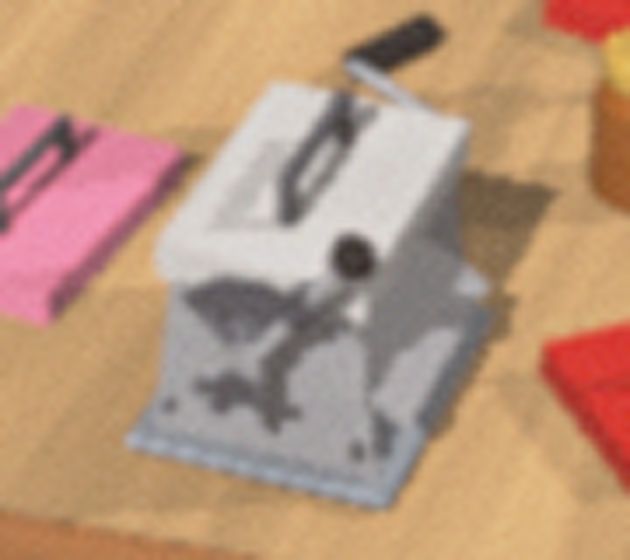

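The crop confirms it: the white cover with the bar handle sits on the machine. The lever is on the image-left (world +y) side, leaning towards the robot, so machine +x is roughly world +x. Next I'll measure.

```bash
cat > h.py <<'E'
import cv2, numpy as np
from station import r
def ray(n,uv):
    c=r.get_calibration(n);E=c["extrinsics"];d=np.array([(uv[0]-c["cx"])/c["fx"],(uv[1]-c["cy"])/c["fy"],1.])
    return E[:3,3],E[:3,:3]@d
def onz(n,uv,z):
    o,d=ray(n,uv);return o+d*(z-o[2])/d[2]
def tri(a,b):
    o1,d1=ray("top",a);o2,d2=ray("side",b)
    s=np.linalg.lstsq(np.c_[d1,-d2],o2-o1,rcond=None)[0]
    p,q=o1+s[0]*d1,o2+s[1]*d2
    return (p+q)/2,np.linalg.norm(p-q)
def proj(n,p):
    c=r.get_calibration(n);q=np.linalg.inv(c["extrinsics"])@np.r_[p,1];return c["fx"]*q[0]/q[2]+c["cx"],c["fy"]*q[1]/q[2]+c["cy"]
def big(mask,roi):
    m=np.zeros(mask.shape,np.uint8);x0,y0,x1,y1=roi;m[y0:y1,x0:x1]=mask[y0:y1,x0:x1]
    cs=cv2.findContours(m,cv2.RETR_EXTERNAL,cv2.CHAIN_APPROX_NONE)[0]
    return max(cs,key=cv2.contourArea)
E
python3 - <<'E'
from h import *
np.set_printoptions(precision=4,suppress=True)
t=np.load("pics/top0.npy").astype(int);s=np.load("pics/side0.npy").astype(int)
# cover white
m=((t.min(2)>190)&(t.max(2)-t.min(2)<25)).astype(np.uint8)
m=cv2.morphologyEx(m,cv2.MORPH_CLOSE,np.ones((9,9)))
c=big(m,(310,170,390,235));R=cv2.minAreaRect(c);print("cover px",R)
P=np.array([onz("top",p,.153) for p in cv2.boxPoints(R)]);print(P);
print("ctr",P.mean(0),[np.linalg.norm(P[i]-P[i-1]) for i in range(4)], [np.degrees(np.arctan2(*(P[i]-P[i-1])[[1,0]])) for i in range(4)])
# board
m=((t[...,0]>85)&(t[...,0]<185)&(t[...,0]-t[...,2]>40)&(t[...,1]<115)&(t[...,0]>t[...,1]*1.35)).astype(np.uint8)
m=cv2.morphologyEx(m,cv2.MORPH_OPEN,np.ones((5,5)))
c=big(m,(215,150,312,262));R=cv2.minAreaRect(c);print("board px",R,cv2.contourArea(c))
P=np.array([onz("top",p,.045) for p in cv2.boxPoints(R)]);print(P)
print("ctr",P.mean(0),[np.linalg.norm(P[i]-P[i-1]) for i in range(4)], [np.degrees(np.arctan2(*(P[i]-P[i-1])[[1,0]])) for i in range(4)])
# knob
def knob(im,roi):
    m=(im.max(2)<45).astype(np.uint8);c=big(m,roi);return cv2.minEnclosingCircle(c)
kt=knob(t,(310,207,326,224));ks=knob(s,(322,180,338,194));print(kt,ks);print("knob",tri(kt[0],ks[0]))
# handle
m=(t.max(2)<95).astype(np.uint8);c=big(m,(332,190,372,206));R=cv2.minAreaRect(c);print("handle",R,onz("top",R[0],.189))
P=np.array([onz("top",p,.189) for p in cv2.boxPoints(R)]);print(P)
E
```

```text
cover px ((349.9999694824219, 198.99998474121094), (49.99999237060547, 33.99999237060547), -0.0)
[[ 0.4943 -0.0806  0.153 ]
 [ 0.6163 -0.0841  0.153 ]
 [ 0.6112 -0.2636  0.153 ]
 [ 0.4892 -0.2583  0.153 ]]
ctr [ 0.5527 -0.1717  0.153 ] [np.float64(0.17777923388221056), np.float64(0.12196859859512048), np.float64(0.1795910730021984), np.float64(0.12205723587981859)] [np.float64(88.34616017312256), np.float64(-1.651331227552368), np.float64(-91.6298265880076), np.float64(177.49813474450423)]
board px ((263.5594177246094, 205.0940704345703), (82.88660430908203, 62.98585510253906), 84.2894058227539) 4989.0
[[0.7011 0.2903 0.045 ]
 [0.719  0.0462 0.045 ]
 [0.3993 0.0208 0.045 ]
 [0.3826 0.259  0.045 ]]
ctr [0.5505 0.1541 0.045 ] [np.float64(0.32002559781496315), np.float64(0.24469812823399706), np.float64(0.3207679168162301), np.float64(0.23880953735369861)] [np.float64(5.598867112720613), np.float64(-85.8050893738551), np.float64(-175.45660313227583), np.float64(93.99518495573813)]Traceback (most recent call last):
  File "<stdin>", line 19, in <module>
  File "<stdin>", line 18, in knob
  File "h.py", line 18, in big
    return max(cs,key=cv2.contourArea)
ValueError: max() iterable argument is empty
```

Run:
```python
from h import *
np.set_printoptions(precision=4,suppress=True)
t=np.load("pics/top0.npy").astype(int);s=np.load("pics/side0.npy").astype(int)
print(t[208:224,310:326].max(2));print(s[182:194,322:338].max(2))
print(t[192:206,334:376].max(2))
```

```text
[[187 189 191 194 200 135  56  52  40  26  21  15  70 124 130 183]
 [195 193 193 199 176 103  70  71  75  66  38  20  70 117 133 181]
 [198 197 200 207 153  56  72  91  79  70  66  73 110 122 132 175]
 [202 200 201 211 152  66 132 145  83  62  70 161 182 138 131 172]
 [210 212 213 219 187  99 135 143  80  46  66 167 189 141 132 176]
 [213 210 211 215 226 172 131 135  82 103 204 213 175 136 138 173]
 [199 194 193 198 208 158  60  13   2  79 182 196 164 134 139 123]
 [202 198 200 209 160  48  10  13  14   2  54 157 174 149 155 133]
 [214 208 212 220 143  13  22  21  19  12   0 146 179 148 166 144]
 [210 207 210 189  97  24  34  31  23  18   0 148 178 148 165 137]
 [214 209 212 193 104  16  27  29  24  15   6 152 184 151 163 122]
 [196 191 191 201 135  15  19  21  20  12  31 141 165 144 163 163]
 [200 197 199 204 191 106  18  15  11  25 127 181 170 147 165 161]
 [213 207 205 209 213 189 136 115 111 186 220 197 162 141 161 156]
 [212 205 205 203 203 209 215 217 217 212 208 210 179 143 161 157]
 [215 209 207 207 208 207 208 208 206 206 204 205 189 156 165 162]]
[[192 215 219 218 219 220 2
[... 2528 characters left out ...]
 [221 222 225 228 233 236 235 236 235 233 234 232 230 231 229 231 229 230
  230 229 228 228 228 229 229 229 230 231 234 235 235 233 232 234 234 233
  232 231 231 226 224 232]
 [221 220 221 222 223 222 221 221 221 220 220 218 217 218 218 216 217 217
  218 217 217 217 215 216 215 217 217 218 220 221 222 220 220 222 222 222
  222 221 220 220 223 233]
 [217 217 217 217 217 215 213 213 213 213 213 212 213 213 211 213 212 213
  213 211 212 213 214 213 214 211 214 214 215 217 217 218 219 217 217 218
  220 220 220 221 223 234]
 [221 221 220 221 220 220 221 220 219 219 220 219 218 217 215 214 214 214
  214 215 215 214 214 215 214 214 216 215 218 217 219 217 217 219 219 219
  219 221 220 220 221 232]]
```

Run:
```python
from h import *
np.set_printoptions(precision=4,suppress=True)
t=np.load("pics/top0.npy").astype(int);s=np.load("pics/side0.npy").astype(int)
def wc(im,roi,th):
    x0,y0,x1,y1=roi;w=np.clip((th-im[y0:y1,x0:x1].max(2))/th,0,1);Y,X=np.mgrid[y0:y1,x0:x1];return (X*w).sum()/w.sum(),(Y*w).sum()/w.sum()
kt=wc(t,(313,214,322,222),135);ks=wc(s,(326,183,334,190),125)
p,e=tri(kt,ks);print("knob",kt,ks,p,e)
k=kt
for z in(.2,.205,.21):print(z,onz("top",kt,z))
# handle fit
m=(t.max(2)<105);Y,X=np.nonzero(m[195:203,336:366]);Y+=195;X+=336
L=onz("top",(337.5,199),.183);
l=cv2.fitLine(np.c_[X,Y].astype(np.float32),cv2.DIST_L2,0,.01,.01).ravel();print(l)
a=onz("top",(337.3,l[3]+(337.3-l[2])*l[1]/l[0]),.186);b=onz("top",(365,l[3]+(365-l[2])*l[1]/l[0]),.186)
print("handle",a,b,(a+b)/2,np.linalg.norm(a-b),np.degrees(np.arctan2(*(a-b)[[1,0]])))
# cover edges by column/row subpixel in top and handle in side
m=(s.max(2)<110).astype(np.uint8)
big_=cv2.resize(np.load("pics/side0.npy")[155:190,300:350,::-1],None,fx=14,fy=14,interpolation=cv2.INTER_NEAREST);cv2.imwrite("pics/sh.png",big_)
print(s[160:186,316:336].max(2))
```

```text
knob (np.float64(317.4610215053764), np.float64(217.13194444444449)) (np.float64(330.14150943396226), np.float64(186.65674891146588)) [ 0.4894 -0.0543  0.1919] 0.0004678066481403418
0.2 [ 0.4888 -0.0545  0.2   ]
0.205 [ 0.4886 -0.0546  0.205 ]
0.21 [ 0.4883 -0.0547  0.21  ]
[  1.      -0.0039 351.     198.5179]
handle [ 0.5521 -0.1251  0.186 ] [ 0.5497 -0.2216  0.186 ] [ 0.5509 -0.1734  0.186 ] 0.09658892250840544 88.58227543452534
[[220 220 216 217 217 214 219 215 211 203 191 185 176 158 152 168 177 158
  132 135]
 [218 217 217 217 217 218 217 210 199 188 188 183 178 168 141 150 178 183
  182 185]
 [219 218 216 217 215 218 216 212 204 199 193 175 160 156 159 181 182 180
  186 192]
 [216 217 216 216 215 218 215 215 209 213 205 168 127 122 146 184 196 187
  172 174]
 [216 216 217 218 215 216 218 216 216 216 189 141 107 101 136 187 199 193
  193 186]
 [216 219 218 216 214 217 215 216 216 208 169 123  96  91 133 159 159 165
  200 211]
 [218 218 216 216 215 218 216 217 209 184 136 104  87  93 123 134 140 160
  205 217]
 [216 217 216 216 215 216 216 217 191 146 110  88  73  75 105 132 158
[... 846 characters left out ...]
 213 212
  214 212]
 [199 219 213 175 120  95 109 123 148 183 212 214 212 214 212 215 214 213
  216 214]
 [209 219 215 173 121  91 103 129 159 199 218 217 214 214 215 214 214 213
  217 215]
 [216 220 210 169 114  89 103 145 193 215 216 216 217 216 214 213 219 213
  212 213]
 [202 202 198 167 123 105 136 188 218 220 217 218 218 218 217 217 217 215
  213 215]
 [197 199 199 191 173 167 192 215 219 218 219 220 215 214 210 217 219 217
  219 218]
 [216 217 216 216 210 213 214 219 217 218 219 210 177 151 150 173 203 219
  220 219]
 [218 219 217 218 221 217 220 218 219 218 218 184 117  90  84 104 144 195
  218 217]
 [217 219 217 217 219 215 219 218 219 221 210 151  86  65  65  64  94 153
  204 196]]
```

View pics/sh.png

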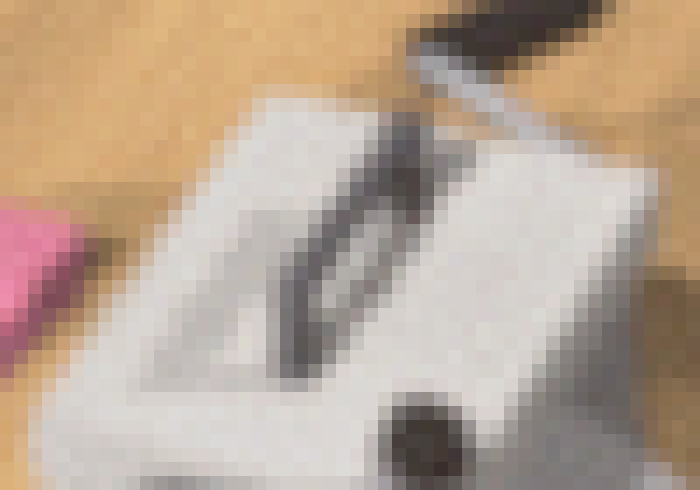

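>>> servo_tool(
  increments=[
    {"az": -0.222, "dz": -0.014, "fingers": 1},
    {"az": -0.222, "dz": -0.014},
    {"az": -0.222, "dz": -0.014},
    {"az": -0.222, "dz": -0.014},
    {"az": -0.222, "dz": -0.014},
    {"az": -0.222, "dz": -0.014},
    {"az": -0.222, "dz": -0.014},
    {"az": -0.222, "dz": -0.014},
    {"az": -0.222, "dz": -0.014},
    {"az": -0.222, "dz": -0.014},
    {"az": -0.222, "dz": -0.014},
    {},
  ],
)

```text
$.increments[0]: bad value
```

```bash
cat >> h.py <<'E'
from scipy.spatial.transform import Rotation as Ro
def st():
    o=r.get_obs();q=o["orientation"];R=Ro.from_quat(np.r_[q[1:],q[0]]);M=R.as_matrix()
    print("t",round(float(o["time_s"]),2),"p",np.round(o["ee_pos"],4),"F",np.round(o["contact_force"],1),"w",round(float(o["width"]),4),"yaw_y",round(float(np.degrees(np.arctan2(M[1,1],M[0,1]))),2),"z",np.round(M[:,2],4),"j",np.round(o["joints"],2))
    return o,M
def to(p):
    o,M=st();d=M.T@(np.array(p)-o["ee_pos"]);print("total units",np.round(d/.6,4),"min rows",np.linalg.norm(d)/.0417)
E
python3 -c "
from h import *
to((.551,-.173,.30))"
```

```text
t 0.1 p [ 0.1759 -0.6512  0.2139] F [ 0.8 -0.8  0.5] w 0.0853 yaw_y 105.11 z [-5.0e-04  1.4e-03 -1.0e+00] j [-1.02  0.36  0.01 -0.   -1.22 -0.29]
total units [-0.8114  0.6067 -0.1428] min rows 14.721452394715195
```

>>> servo_tool(
  increments=[
    {"ax": 0, "ay": 0, "az": -0.222, "dx": 0, "dy": 0, "dz": -0.014, "fingers": 1.0},
    {"ax": 0, "ay": 0, "az": -0.222, "dx": 0, "dy": 0, "dz": -0.014, "fingers": 1.0},
  ],
)

```text
time_s: 0.27
ee_pos: [0.1758, -0.6511, 0.2305]
orientation: [-0.0, -0.248, 0.969, 0.001]
contact_force: [0.1, -0.6, 0.4]
width: 0.0854
```

>>> servo_tool(
  increments=[
    {"ax": 0, "ay": 0, "az": -0.222, "dx": 0, "dy": 0, "dz": -0.014, "fingers": 1},
    {"ax": 0, "ay": 0, "az": -0.222, "dx": 0, "dy": 0, "dz": -0.014, "fingers": 1},
    {"ax": 0, "ay": 0, "az": -0.222, "dx": 0, "dy": 0, "dz": -0.014, "fingers": 1},
    {"ax": 0, "ay": 0, "az": -0.222, "dx": 0, "dy": 0, "dz": -0.014, "fingers": 1},
    {"ax": 0, "ay": 0, "az": -0.222, "dx": 0, "dy": 0, "dz": -0.014, "fingers": 1},
    {"ax": 0, "ay": 0, "az": -0.222, "dx": 0, "dy": 0, "dz": -0.014, "fingers": 1},
    {"ax": 0, "ay": 0, "az": -0.222, "dx": 0, "dy": 0, "dz": -0.014, "fingers": 1},
    {"ax": 0, "ay": 0, "az": -0.222, "dx": 0, "dy": 0, "dz": -0.014, "fingers": 1},
    {"ax": 0, "ay": 0, "az": -0.222, "dx": 0, "dy": 0, "dz": -0.014, "fingers": 1},
    {"ax": 0, "ay": 0, "az": 0, "dx": 0, "dy": 0, "dz": 0, "fingers": 1},
  ],
)

```text
time_s: 1.1
ee_pos: [0.1761, -0.6522, 0.3086]
orientation: [-0.0, -0.699, 0.715, -0.001]
contact_force: [-0.3, -0.6, 0.8]
width: 0.0854
```

```bash
python3 -c "
from h import *
to((.551,-.173,.30))"
```

```text
t 1.1 p [ 0.1761 -0.6522  0.3086] F [-0.3 -0.6  0.8] w 0.0854 yaw_y 178.68 z [ 5.0e-04 -1.9e-03 -1.0e+00] j [-1.02  0.32  0.16  0.   -1.41  1.  ]
total units [-0.8128 -0.6063  0.0131] min rows 14.59141340061917
```

>>> servo_tool(
  increments=[
    {"ax": 0, "ay": 0, "az": 0, "dx": -0.0428, "dy": -0.0319, "dz": 0, "fingers": 1},
    {"ax": 0, "ay": 0, "az": 0, "dx": -0.0428, "dy": -0.0319, "dz": 0, "fingers": 1},
    {"ax": 0, "ay": 0, "az": 0, "dx": -0.0428, "dy": -0.0319, "dz": 0, "fingers": 1},
    {"ax": 0, "ay": 0, "az": 0, "dx": -0.0428, "dy": -0.0319, "dz": 0, "fingers": 1},
    {"ax": 0, "ay": 0, "az": 0, "dx": -0.0428, "dy": -0.0319, "dz": 0, "fingers": 1},
    {"ax": 0, "ay": 0, "az": 0, "dx": -0.0428, "dy": -0.0319, "dz": 0, "fingers": 1},
    {"ax": 0, "ay": 0, "az": 0, "dx": -0.0428, "dy": -0.0319, "dz": 0, "fingers": 1},
    {"ax": 0, "ay": 0, "az": 0, "dx": -0.0428, "dy": -0.0319, "dz": 0, "fingers": 1},
    {"ax": 0, "ay": 0, "az": 0, "dx": -0.0428, "dy": -0.0319, "dz": 0, "fingers": 1},
    {"ax": 0, "ay": 0, "az": 0, "dx": -0.0428, "dy": -0.0319, "dz": 0, "fingers": 1},
    {"ax": 0, "ay": 0, "az": 0, "dx": -0.0428, "dy": -0.0319, "dz": 0, "fingers": 1},
    {"ax": 0, "ay": 0, "az": 0, "dx": -0.0428, "dy": -0.0319, "dz": 0, "fingers": 1},
    {"ax": 0, "ay": 0, "az": 0, "dx": -0.0428, "dy": -0.0319, "dz": 0, "fingers": 1},
    {"ax": 0, "ay": 0, "az": 0, "dx": -0.0428, "dy": -0.0319, "dz": 0, "fingers": 1},
    {"ax": 0, "ay": 0, "az": 0, "dx": -0.0428, "dy": -0.0319, "dz": 0, "fingers": 1},
    {"ax": 0, "ay": 0, "az": 0, "dx": -0.0428, "dy": -0.0319, "dz": 0, "fingers": 1},
    {"ax": 0, "ay": 0, "az": 0, "dx": -0.0428, "dy": -0.0319, "dz": 0, "fingers": 1},
    {"ax": 0, "ay": 0, "az": 0, "dx": -0.0428, "dy": -0.0319, "dz": 0, "fingers": 1},
    {"ax": 0, "ay": 0, "az": 0, "dx": -0.0428, "dy": -0.0319, "dz": 0, "fingers": 1},
    {"ax": 0, "ay": 0, "az": 0, "dx": 0, "dy": 0, "dz": 0, "fingers": 1},
  ],
)

```text
time_s: 2.77
ee_pos: [0.5557, -0.1706, 0.3055]
orientation: [-0.0, -0.696, 0.718, 0.001]
contact_force: [-0.6, 0.3, 0.6]
width: 0.0852
```

Run:
```python
from h import *
to((.551,-.173,.191))
im=r.get_image("side");np.save("pics/s1.npy",im)
cv2.imwrite("pics/s1.png",cv2.resize(im[120:240,260:400,::-1],None,fx=5,fy=5,interpolation=cv2.INTER_CUBIC))
```

```text
t 2.77 p [ 0.5557 -0.1706  0.3055] F [-0.6  0.3  0.6] w 0.0852 yaw_y 178.29 z [-1.3e-03  7.0e-04 -1.0e+00] j [ 0.04  0.16 -0.05 -0.   -1.36 -0.07]
total units [0.0043 0.0075 0.1908] min rows 2.748542182952733
```

View pics/s1.png

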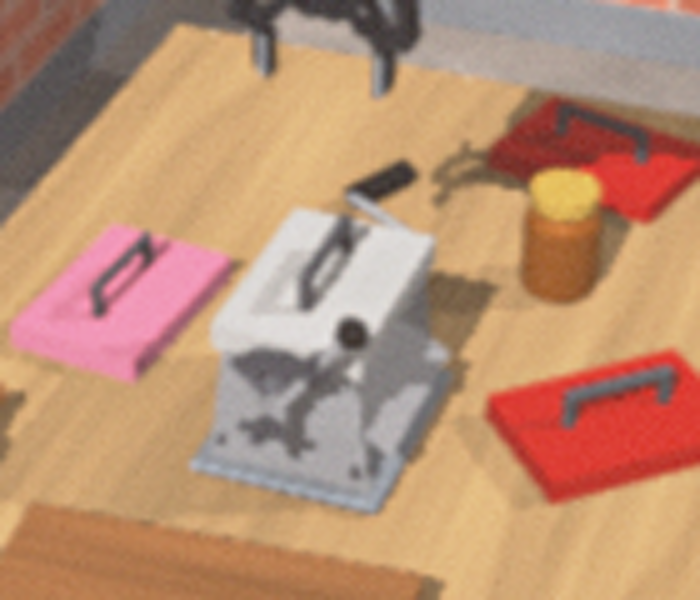

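>>> servo_tool(
  increments=[
    {"ax": 0, "ay": 0, "az": 0, "dx": 0.0022, "dy": 0.0038, "dz": 0.02, "fingers": 1},
    {"ax": 0, "ay": 0, "az": 0, "dx": 0.0022, "dy": 0.0038, "dz": 0.025, "fingers": 1},
    {"ax": 0, "ay": 0, "az": 0, "dx": 0, "dy": 0, "dz": 0.03, "fingers": 1},
    {"ax": 0, "ay": 0, "az": 0, "dx": 0, "dy": 0, "dz": 0.03, "fingers": 1},
    {"ax": 0, "ay": 0, "az": 0, "dx": 0, "dy": 0, "dz": 0.02, "fingers": 1},
    {"ax": 0, "ay": 0, "az": 0, "dx": 0, "dy": 0, "dz": 0, "fingers": 1},
    {"ax": 0, "ay": 0, "az": 0, "dx": 0, "dy": 0, "dz": 0, "fingers": 1},
  ],
)

```text
time_s: 3.4
ee_pos: [0.548, -0.1772, 0.2316]
orientation: [-0.001, -0.696, 0.718, 0.001]
contact_force: [0.2, -0.2, 0.3]
width: 0.0855
```

Run:
```python
from h import *
to((.551,-.173,.176))
im=r.get_image("side");np.save("pics/s2.npy",im)
cv2.imwrite("pics/s2.png",cv2.resize(im[120:240,260:400,::-1],None,fx=5,fy=5,interpolation=cv2.INTER_CUBIC))
im=r.get_image("top")
cv2.imwrite("pics/t2.png",cv2.resize(im[140:260,280:420,::-1],None,fx=5,fy=5,interpolation=cv2.INTER_CUBIC))
```

```text
t 3.4 p [ 0.548  -0.1772  0.2316] F [ 0.2 -0.2  0.3] w 0.0855 yaw_y 178.23 z [-1.7e-03 -2.0e-04 -1.0e+00] j [ 0.03  0.19 -0.19  0.   -1.2  -0.06]
total units [-0.0072 -0.005   0.0926] min rows 1.3390027726888187
```

View pics/s2.png

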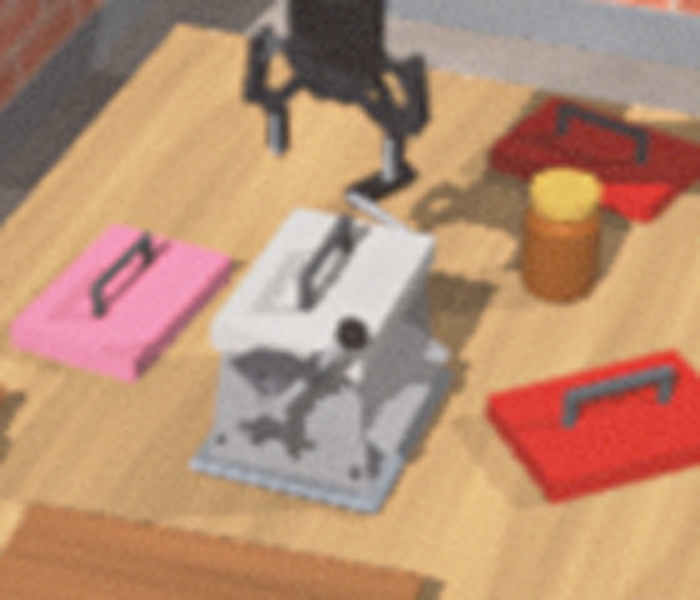

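View pics/t2.png

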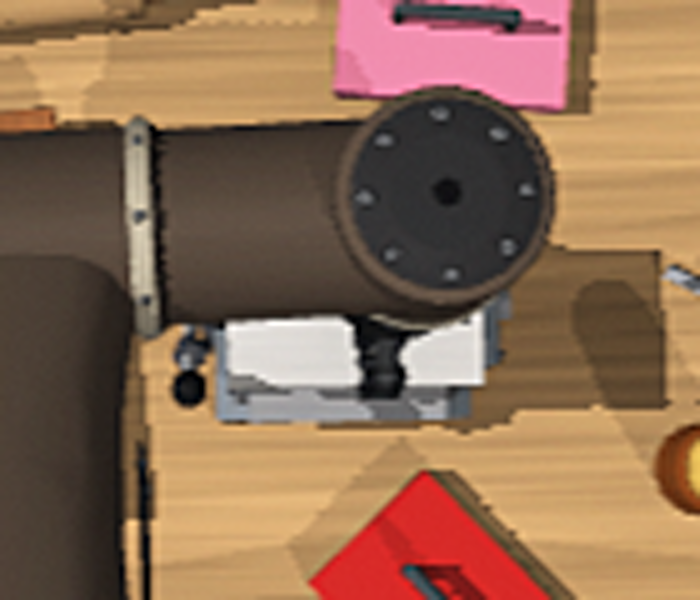

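Run:
```python
from h import *
o,M=st();p=o["ee_pos"]
for s in(-1,1):
    q=p+M[:,1]*s*.046+M[:,2]*(.011-.013); print(np.round(q,3),proj("side",q))
print(proj("side",(.551,-.173,.183)),proj("top",(.551,-.173,.183)))
```

```text
t 3.5 p [ 0.549  -0.1772  0.2331] F [ 0.4 -1.1 -0.5] w 0.0856 yaw_y 178.29 z [ 1.1e-03 -4.0e-04 -1.0e+00] j [ 0.03  0.19 -0.18  0.   -1.2  -0.06]
[ 0.595 -0.179  0.235] (np.float64(315.71718165736746), np.float64(155.40581988912396))
[ 0.503 -0.176  0.235] (np.float64(337.3433711332041), np.float64(160.0688578425203))
(np.float64(325.52792008435665), np.float64(169.1277576295041)) (np.float64(350.98636379933345), np.float64(198.5780193194859))
```

>>> servo_tool(
  increments=[
    {"ax": 0, "ay": 0, "az": 0, "dx": -0.0068, "dy": -0.004, "dz": 0.01, "fingers": 1},
    {"ax": 0, "ay": 0, "az": 0, "dx": 0, "dy": 0, "dz": 0.02, "fingers": 1},
    {"ax": 0, "ay": 0, "az": 0, "dx": 0, "dy": 0, "dz": 0.02, "fingers": 1},
    {"ax": 0, "ay": 0, "az": 0, "dx": 0, "dy": 0, "dz": 0.02, "fingers": 1},
    {"ax": 0, "ay": 0, "az": 0, "dx": 0, "dy": 0, "dz": 0.015, "fingers": 1},
    {"ax": 0, "ay": 0, "az": 0, "dx": 0, "dy": 0, "dz": 0.008, "fingers": 1},
    {"ax": 0, "ay": 0, "az": 0, "dx": 0, "dy": 0, "dz": 0, "fingers": 1},
    {"ax": 0, "ay": 0, "az": 0, "dx": 0, "dy": 0, "dz": 0, "fingers": 1},
  ],
)

```text
time_s: 4.17
ee_pos: [0.5515, -0.1727, 0.1766]
orientation: [-0.0, -0.697, 0.717, -0.0]
contact_force: [0.2, -0.2, 1.3]
width: 0.0853
```

Run:
```python
from h import *
to((.551,-.173,.176))
im=r.get_image("side");np.save("pics/s3.npy",im)
cv2.imwrite("pics/s3.png",cv2.resize(im[120:220,270:370,::-1],None,fx=6,fy=6,interpolation=cv2.INTER_CUBIC))
```

```text
t 4.17 p [ 0.5515 -0.1727  0.1766] F [ 0.2 -0.2  1.3] w 0.0853 yaw_y 178.38 z [ 2.e-04 -2.e-04 -1.e+00] j [ 0.03  0.23 -0.26  0.   -1.08 -0.06]
total units [0.0005 0.0008 0.001 ] min rows 0.01941589431412258
```

View pics/s3.png

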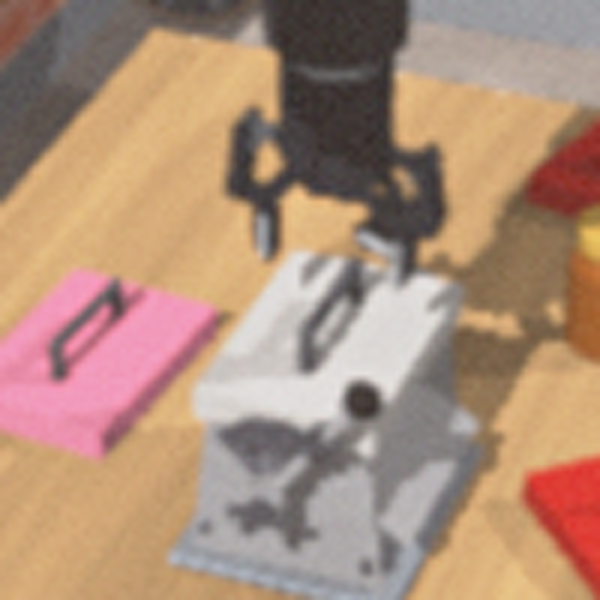

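Run:
```python
from h import *
im=r.get_image("top");np.save("pics/t3.npy",im)
cv2.imwrite("pics/t3.png",cv2.resize(im[160:240,310:390,::-1],None,fx=7,fy=7,interpolation=cv2.INTER_CUBIC))
o,M=st();p=o["ee_pos"]
for s in(-1,1):
  for a in(.011,-.002,-.02):
    q=p+M[:,1]*s*.043+M[:,2]*a; print(a,np.round(q,3),np.round(proj("side",q),1),np.round(proj("top",q),1))
im=np.load("pics/s3.npy");cv2.imwrite("pics/s3b.png",cv2.resize(im[140:185,300:350,::-1],None,fx=14,fy=13,interpolation=cv2.INTER_NEAREST))
```

```text
t 4.27 p [ 0.5518 -0.1728  0.1771] F [ 0.5  0.1 -0.2] w 0.0852 yaw_y 178.38 z [ 1.3e-03 -2.0e-04 -1.0e+00] j [ 0.03  0.23 -0.26  0.   -1.08 -0.06]
0.011 [ 0.595 -0.174  0.166] [315.5 170.4] [350.5 186.8]
-0.002 [ 0.595 -0.174  0.179] [315.5 167.7] [350.7 186.3]
-0.02 [ 0.595 -0.174  0.197] [315.4 164. ] [351.1 185.6]
0.011 [ 0.509 -0.172  0.166] [335.3 174.9] [350.7 211. ]
-0.002 [ 0.509 -0.172  0.179] [335.3 172.2] [350.9 210.7]
-0.02 [ 0.509 -0.172  0.197] [335.4 168.4] [351.3 210.4]
```

View pics/t3.png

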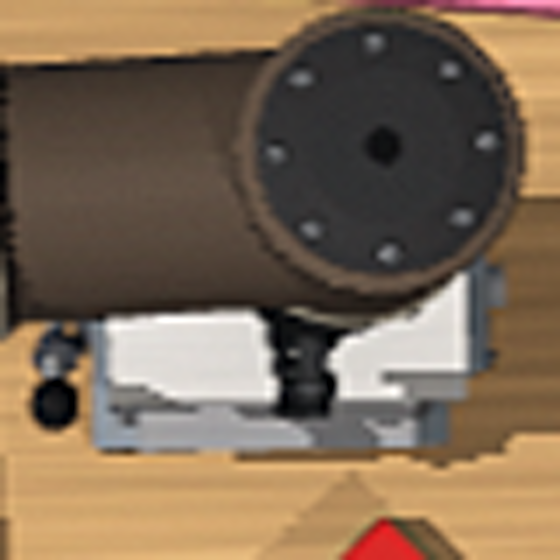

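View pics/s3b.png

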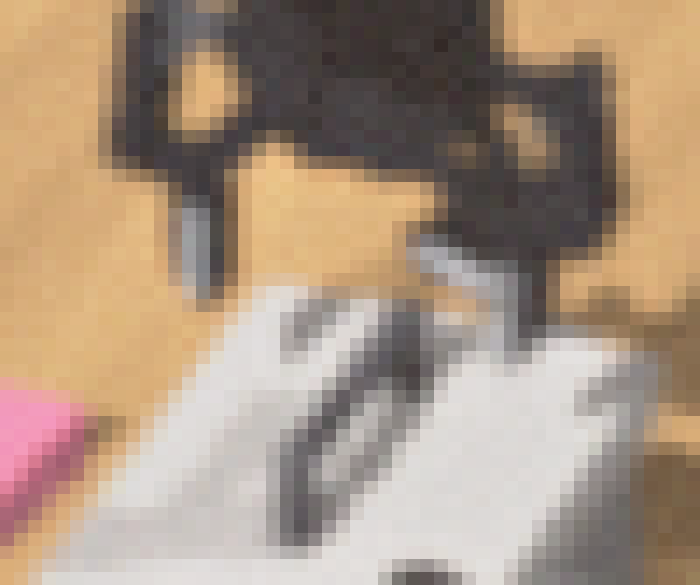

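>>> servo_tool(
  increments=[
    {"ax": 0, "ay": 0, "az": 0, "dx": 0, "dy": 0, "dz": 0, "fingers": -0.45},
    {"ax": 0, "ay": 0, "az": 0, "dx": 0, "dy": 0, "dz": 0.003, "fingers": -0.45},
    {"ax": 0, "ay": 0, "az": 0, "dx": 0, "dy": 0, "dz": 0.003, "fingers": -0.45},
    {"ax": 0, "ay": 0, "az": 0, "dx": 0, "dy": 0, "dz": 0, "fingers": -0.45},
    {"ax": 0, "ay": 0, "az": 0, "dx": 0, "dy": 0, "dz": 0, "fingers": -0.45},
    {"ax": 0, "ay": 0, "az": 0, "dx": 0, "dy": 0, "dz": 0, "fingers": -0.45},
  ],
  newtons=60,
)

```text
time_s: 4.77
ee_pos: [0.5512, -0.1727, 0.1727]
orientation: [-0.0, -0.697, 0.717, 0.0]
contact_force: [0.1, -0.7, -0.7]
width: 0.0233
```

Run:
```python
from h import *
im=r.get_image("side");np.save("pics/s4.npy",im)
o,M=st();p=o["ee_pos"]
for s in(-1,1):
  for a in(.011,.005,-.002):
    q=p+M[:,1]*s*(o["width"]/2+.003)+M[:,2]*a; print(a,np.round(q,3),np.round(proj("side",q),1),np.round(proj("top",q),1))
cv2.imwrite("pics/s4b.png",cv2.resize(im[140:185,300:350,::-1],None,fx=14,fy=13,interpolation=cv2.INTER_NEAREST))
```

```text
t 4.82 p [ 0.5512 -0.1727  0.1727] F [-0.1 -0.3 -0.3] w 0.0233 yaw_y 178.37 z [ 0. -0. -1.] j [ 0.03  0.23 -0.27  0.   -1.07 -0.06]
0.011 [ 0.566 -0.173  0.162] [322.1 172.8] [350.5 195. ]
0.005 [ 0.566 -0.173  0.168] [322.1 171.5] [350.6 194.8]
-0.002 [ 0.566 -0.173  0.175] [322.1 170.1] [350.7 194.6]
0.011 [ 0.537 -0.172  0.162] [328.8 174.3] [350.5 203.2]
0.005 [ 0.537 -0.172  0.168] [328.8 173.1] [350.6 203.1]
-0.002 [ 0.537 -0.172  0.175] [328.8 171.6] [350.8 202.9]
```

View pics/s4b.png

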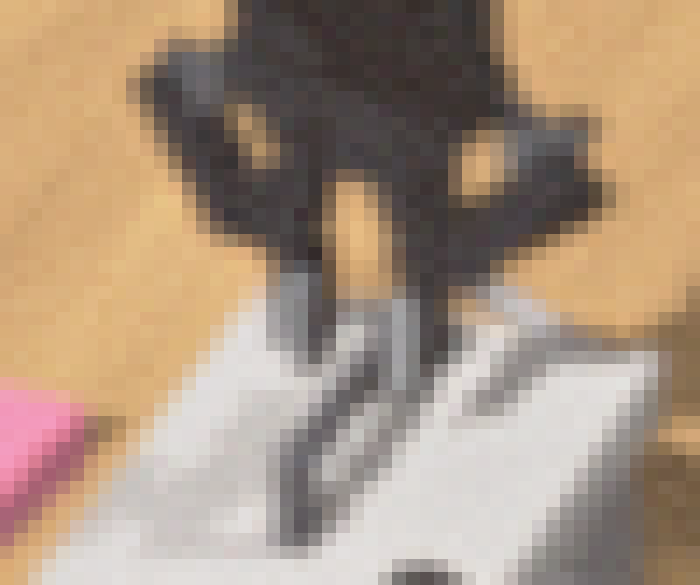

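>>> servo_tool(
  increments=[
    {"ax": 0, "ay": 0, "az": 0, "dx": 0, "dy": 0, "dz": 0.005, "fingers": -0.45},
    {"ax": 0, "ay": 0, "az": 0, "dx": 0, "dy": 0, "dz": 0.003, "fingers": -0.45},
    {"ax": 0, "ay": 0, "az": 0, "dx": 0, "dy": 0, "dz": 0, "fingers": -0.45},
  ],
)

```text
time_s: 5.07
ee_pos: [0.5509, -0.1727, 0.1673]
orientation: [-0.0, -0.697, 0.717, 0.0]
contact_force: [-0.2, 0.0, -0.7]
width: 0.0236
```

Run:
```python
from h import *
im=r.get_image("side");np.save("pics/s5.npy",im)
st()
cv2.imwrite("pics/s5b.png",cv2.resize(im[140:185,300:350,::-1],None,fx=14,fy=13,interpolation=cv2.INTER_NEAREST))
```

```text
t 5.12 p [ 0.551  -0.1727  0.1675] F [0.9 0.6 1.3] w 0.0235 yaw_y 178.37 z [-7.e-04  0.e+00 -1.e+00] j [ 0.03  0.24 -0.27 -0.   -1.06 -0.06]
```

View pics/s5b.png

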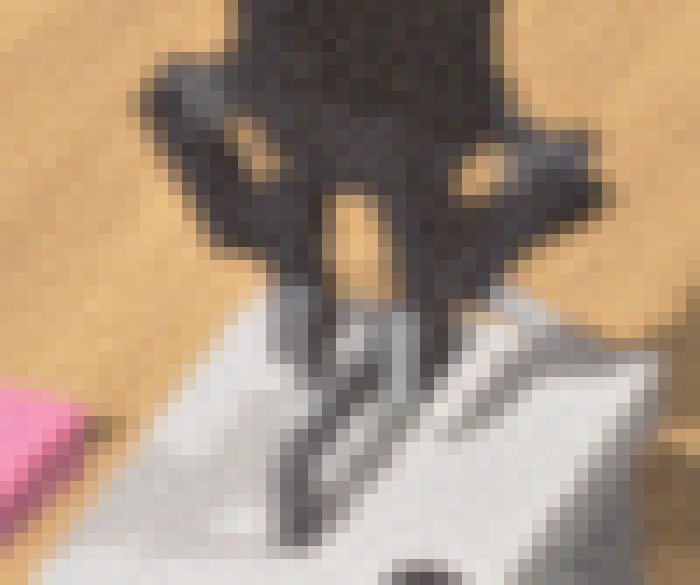

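>>> servo_tool(
  increments=[
    {"ax": 0, "ay": 0, "az": 0, "dx": 0, "dy": 0, "dz": 0, "fingers": -0.7},
    {"ax": 0, "ay": 0, "az": 0, "dx": 0, "dy": 0, "dz": 0, "fingers": -1},
    {"ax": 0, "ay": 0, "az": 0, "dx": 0, "dy": 0, "dz": 0, "fingers": -1},
    {"ax": 0, "ay": 0, "az": 0, "dx": 0, "dy": 0, "dz": 0, "fingers": -1},
    {"ax": 0, "ay": 0, "az": 0, "dx": 0, "dy": 0, "dz": 0, "fingers": -1},
  ],
  newtons=60,
)

```text
time_s: 5.53
ee_pos: [0.5516, -0.1727, 0.1683]
orientation: [0.0, -0.697, 0.717, -0.0]
contact_force: [0.6, 1.3, 2.8]
width: 0.0067
```

Run:
```python
from h import *
im=r.get_image("side");np.save("pics/s6.npy",im)
st()
cv2.imwrite("pics/s6b.png",cv2.resize(im[140:200,290:350,::-1],None,fx=10,fy=10,interpolation=cv2.INTER_NEAREST))
```

```text
t 5.58 p [ 0.5516 -0.1727  0.1682] F [ 1.7 -1.2  2.6] w 0.0071 yaw_y 178.38 z [ 8.e-04 -1.e-04 -1.e+00] j [ 0.03  0.23 -0.27  0.   -1.06 -0.06]
```

View pics/s6b.png

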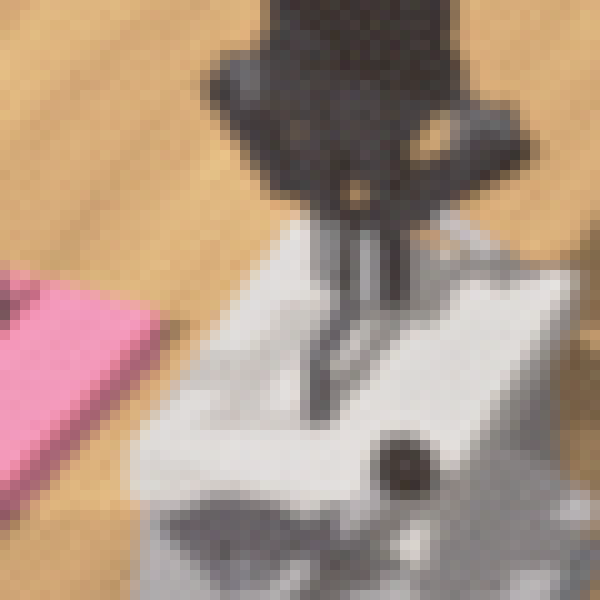

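>>> servo_tool(
  increments=[
    {"ax": 0, "ay": 0, "az": 0, "dx": 0, "dy": 0, "dz": 0, "fingers": -0.45},
    {"ax": 0, "ay": 0, "az": 0, "dx": 0, "dy": 0, "dz": 0, "fingers": -0.45},
    {"ax": 0, "ay": 0, "az": 0, "dx": 0, "dy": 0, "dz": 0, "fingers": -0.45},
    {"ax": 0, "ay": 0, "az": 0, "dx": 0, "dy": 0, "dz": 0.004, "fingers": -0.45},
    {"ax": 0, "ay": 0, "az": 0, "dx": 0, "dy": 0, "dz": 0.004, "fingers": -0.45},
    {"ax": 0, "ay": 0, "az": 0, "dx": 0, "dy": 0, "dz": 0, "fingers": -0.45},
  ],
  newtons=60,
)

```text
time_s: 6.08
ee_pos: [0.5507, -0.1727, 0.1623]
orientation: [-0.0, -0.697, 0.717, 0.0]
contact_force: [-0.6, 0.6, -0.5]
width: 0.0236
```

Run:
```python
from h import *
im=r.get_image("side");np.save("pics/s7.npy",im)
st()
cv2.imwrite("pics/s7b.png",cv2.resize(im[140:200,290:350,::-1],None,fx=10,fy=10,interpolation=cv2.INTER_NEAREST))
```

```text
t 6.13 p [ 0.5508 -0.1727  0.1625] F [ 0.4 -0.9 -0.2] w 0.0234 yaw_y 178.37 z [-1.e-03  1.e-04 -1.e+00] j [ 0.03  0.24 -0.28 -0.   -1.05 -0.06]
```

View pics/s7b.png

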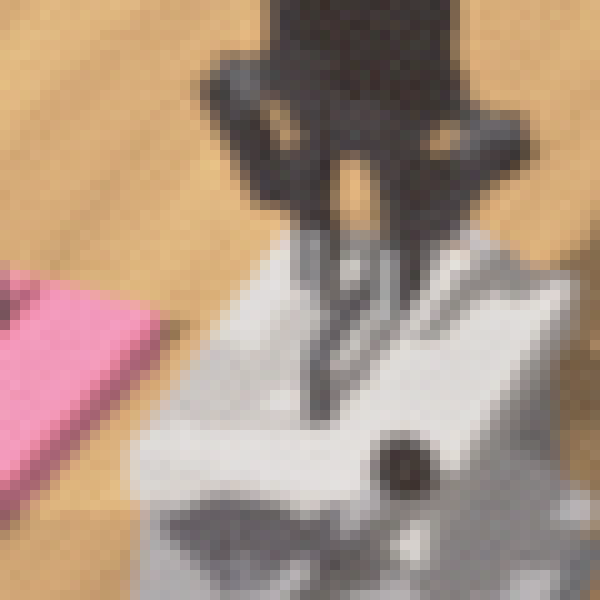

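>>> servo_tool(
  increments=[
    {"ax": 0, "ay": 0, "az": 0, "dx": 0, "dy": 0, "dz": 0.004, "fingers": -0.45},
    {"ax": 0, "ay": 0, "az": 0, "dx": 0, "dy": 0, "dz": 0.004, "fingers": -0.45},
    {"ax": 0, "ay": 0, "az": 0, "dx": 0, "dy": 0, "dz": 0, "fingers": -0.45},
  ],
  newtons=60,
)

```text
time_s: 6.38
ee_pos: [0.5509, -0.1726, 0.1577]
orientation: [-0.0, -0.697, 0.717, 0.0]
contact_force: [0.4, 0.1, -0.1]
width: 0.0234
```

Run:
```python
from h import *
im=r.get_image("side");np.save("pics/s8.npy",im)
st()
cv2.imwrite("pics/s8b.png",cv2.resize(im[140:200,290:350,::-1],None,fx=10,fy=10,interpolation=cv2.INTER_NEAREST))
```

```text
t 6.43 p [ 0.551  -0.1727  0.1579] F [ 0.8 -0.9 -0.5] w 0.0236 yaw_y 178.37 z [-6.e-04  1.e-04 -1.e+00] j [ 0.03  0.24 -0.29 -0.   -1.04 -0.06]
```

View pics/s8b.png

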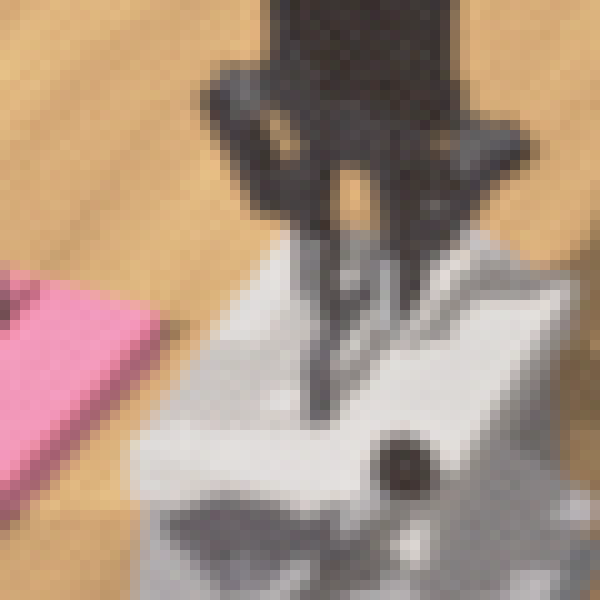

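>>> servo_tool(
  increments=[
    {"ax": 0, "ay": 0, "az": 0, "dx": 0, "dy": 0, "dz": 0.004, "fingers": -0.45},
    {"ax": 0, "ay": 0, "az": 0, "dx": 0, "dy": 0, "dz": 0.004, "fingers": -0.45},
    {"ax": 0, "ay": 0, "az": 0, "dx": 0, "dy": 0, "dz": 0, "fingers": -0.45},
  ],
  newtons=60,
)

```text
time_s: 6.68
ee_pos: [0.5509, -0.1727, 0.1529]
orientation: [-0.0, -0.697, 0.717, 0.0]
contact_force: [0.2, 0.1, 0.8]
width: 0.0237
```

Run:
```python
from h import *
im=r.get_image("side");np.save("pics/s9.npy",im)
st()
cv2.imwrite("pics/s9b.png",cv2.resize(im[140:200,290:350,::-1],None,fx=10,fy=10,interpolation=cv2.INTER_NEAREST))
im=r.get_image("top");cv2.imwrite("pics/t9.png",cv2.resize(im[160:240,310:390,::-1],None,fx=7,fy=7,interpolation=cv2.INTER_NEAREST))
```

```text
t 6.73 p [ 0.551  -0.1727  0.1532] F [0.3 0.3 0.5] w 0.0236 yaw_y 178.37 z [-6.e-04  1.e-04 -1.e+00] j [ 0.03  0.25 -0.29 -0.   -1.03 -0.06]
```

View pics/s9b.png

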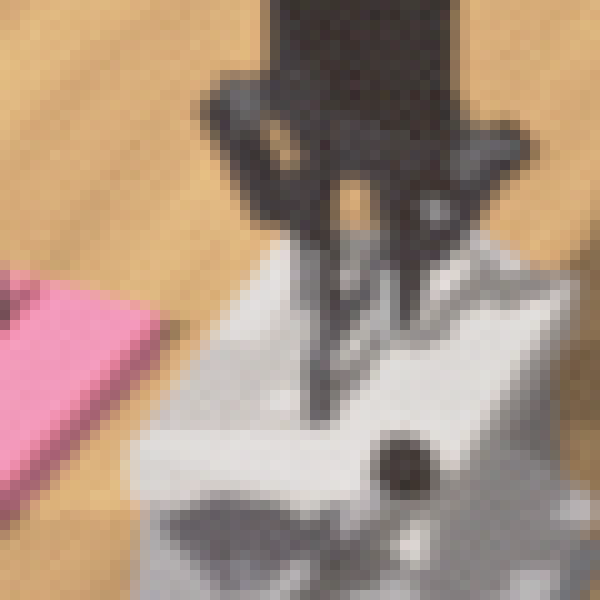

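View pics/t9.png

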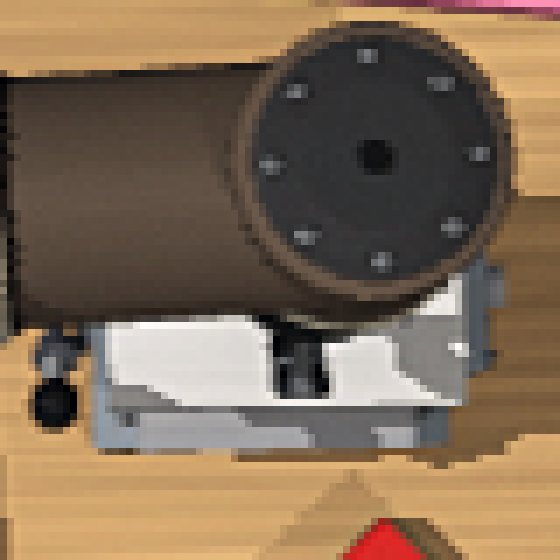

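>>> servo_tool(
  increments=[
    {"ax": 0, "ay": 0, "az": 0, "dx": 0, "dy": 0, "dz": 0, "fingers": -0.7},
    {"ax": 0, "ay": 0, "az": 0, "dx": 0, "dy": 0, "dz": 0, "fingers": -1},
    {"ax": 0, "ay": 0, "az": 0, "dx": 0, "dy": 0, "dz": 0, "fingers": -1},
    {"ax": 0, "ay": 0, "az": 0, "dx": 0, "dy": 0, "dz": 0, "fingers": -1},
  ],
  newtons=60,
)

```text
time_s: 7.12
ee_pos: [0.5514, -0.1727, 0.1537]
orientation: [0.0, -0.697, 0.717, -0.0]
contact_force: [-0.2, 0.5, 1.6]
width: 0.0099
```

Run:
```python
from h import *
im=r.get_image("side");np.save("pics/s10.npy",im)
st()
cv2.imwrite("pics/s10b.png",cv2.resize(im[140:200,290:350,::-1],None,fx=10,fy=10,interpolation=cv2.INTER_NEAREST))
```

```text
t 7.17 p [ 0.5514 -0.1728  0.1537] F [-0.3  1.1  1.6] w 0.0094 yaw_y 178.38 z [ 5.e-04 -1.e-04 -1.e+00] j [ 0.03  0.25 -0.29  0.   -1.03 -0.06]
```

View pics/s10b.png

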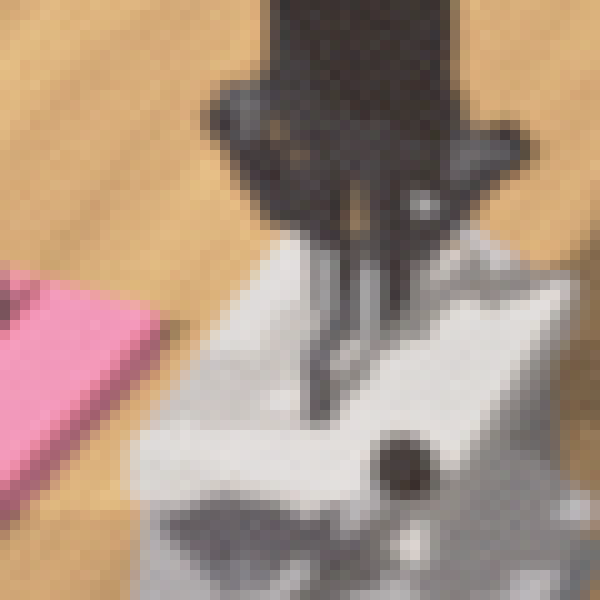

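>>> servo_tool(
  increments=[
    {"ax": 0, "ay": 0, "az": 0, "dx": 0, "dy": 0, "dz": -0.004, "fingers": -1},
    {"ax": 0, "ay": 0, "az": 0, "dx": 0, "dy": 0, "dz": -0.006, "fingers": -1},
    {"ax": 0, "ay": 0, "az": 0, "dx": 0, "dy": 0, "dz": 0, "fingers": -1},
    {"ax": 0, "ay": 0, "az": 0, "dx": 0, "dy": 0, "dz": 0, "fingers": -1},
  ],
  newtons=80,
)

```text
time_s: 7.5
ee_pos: [0.5508, -0.1726, 0.1593]
orientation: [-0.0, -0.697, 0.717, 0.0]
contact_force: [0.4, 1.0, -3.1]
width: 0.0088
```

Run:
```python
from h import *
im=r.get_image("side");np.save("pics/s11.npy",im)
st()
cv2.imwrite("pics/s11b.png",cv2.resize(im[140:200,290:350,::-1],None,fx=10,fy=10,interpolation=cv2.INTER_NEAREST))
```

```text
t 7.55 p [ 0.5508 -0.1727  0.1592] F [-0.5 -0.6 -4.3] w 0.0091 yaw_y 178.36 z [-9.e-04  3.e-04 -1.e+00] j [ 0.03  0.24 -0.29 -0.   -1.04 -0.06]
```

View pics/s11b.png

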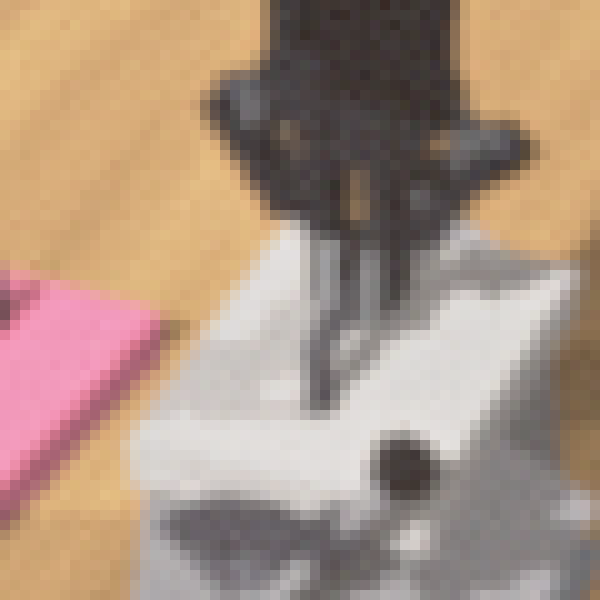

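>>> servo_tool(
  increments=[
    {"ax": 0, "ay": 0, "az": 0, "dx": 0, "dy": 0, "dz": -0.01, "fingers": -1},
    {"ax": 0, "ay": 0, "az": 0, "dx": 0, "dy": 0, "dz": -0.01, "fingers": -1},
    {"ax": 0, "ay": 0, "az": 0, "dx": 0, "dy": 0, "dz": -0.01, "fingers": -1},
    {"ax": 0, "ay": 0, "az": 0, "dx": 0, "dy": 0, "dz": -0.015, "fingers": -1},
    {"ax": 0, "ay": 0, "az": 0, "dx": 0, "dy": 0, "dz": -0.02, "fingers": -1},
    {"ax": 0, "ay": 0, "az": 0, "dx": 0, "dy": 0, "dz": -0.02, "fingers": -1},
    {"ax": 0, "ay": 0, "az": 0, "dx": 0, "dy": 0, "dz": -0.02, "fingers": -1},
    {"ax": 0, "ay": 0, "az": 0, "dx": 0, "dy": 0, "dz": -0.02, "fingers": -1},
    {"ax": 0, "ay": 0, "az": 0, "dx": 0, "dy": 0, "dz": -0.02, "fingers": -1},
    {"ax": 0, "ay": 0, "az": 0, "dx": 0, "dy": 0, "dz": -0.02, "fingers": -1},
    {"ax": 0, "ay": 0, "az": 0, "dx": 0, "dy": 0, "dz": -0.02, "fingers": -1},
    {"ax": 0, "ay": 0, "az": 0, "dx": 0, "dy": 0, "dz": -0.02, "fingers": -1},
    {"ax": 0, "ay": 0, "az": 0, "dx": 0, "dy": 0, "dz": -0.015, "fingers": -1},
    {"ax": 0, "ay": 0, "az": 0, "dx": 0, "dy": 0, "dz": 0, "fingers": -1},
  ],
  newtons=80,
)

```text
time_s: 8.72
ee_pos: [0.5521, -0.173, 0.2944]
orientation: [0.001, -0.697, 0.717, -0.002]
contact_force: [0.5, 0.8, -3.7]
width: 0.0088
```

Run:
```python
from h import *
im=r.get_image("side");np.save("pics/s12.npy",im)
st()
cv2.imwrite("pics/s12b.png",cv2.resize(im[100:230,270:370,::-1],None,fx=4.5,fy=4.5,interpolation=cv2.INTER_CUBIC))
```

```text
t 8.77 p [ 0.5517 -0.1728  0.2929] F [ 0.5  0.3 -4.1] w 0.0093 yaw_y 178.37 z [ 0.0024 -0.     -1.    ] j [ 0.03  0.16 -0.08  0.   -1.33 -0.06]
```

View pics/s12b.png

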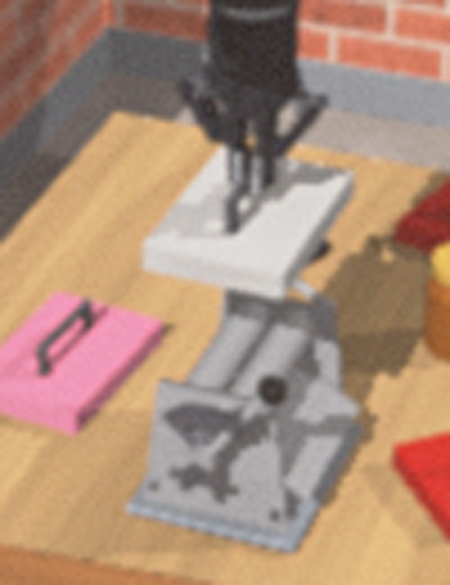

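>>> servo_tool(
  increments=[
    {"ax": 0, "ay": 0, "az": 0, "dx": -0.015, "dy": 0, "dz": 0, "fingers": -1},
    {"ax": 0, "ay": 0, "az": 0, "dx": -0.025, "dy": 0, "dz": 0, "fingers": -1},
    {"ax": 0, "ay": 0, "az": 0, "dx": -0.033, "dy": 0, "dz": 0, "fingers": -1},
    {"ax": 0, "ay": 0, "az": 0, "dx": -0.033, "dy": 0, "dz": 0, "fingers": -1},
    {"ax": 0, "ay": 0, "az": 0, "dx": -0.033, "dy": 0, "dz": 0, "fingers": -1},
    {"ax": 0, "ay": 0, "az": 0, "dx": -0.033, "dy": 0, "dz": 0, "fingers": -1},
    {"ax": 0, "ay": 0, "az": 0, "dx": -0.033, "dy": 0, "dz": 0, "fingers": -1},
    {"ax": 0, "ay": 0, "az": 0, "dx": -0.033, "dy": 0, "dz": 0, "fingers": -1},
    {"ax": 0, "ay": 0, "az": 0, "dx": -0.033, "dy": 0, "dz": 0, "fingers": -1},
    {"ax": 0, "ay": 0, "az": 0, "dx": -0.033, "dy": 0, "dz": 0, "fingers": -1},
    {"ax": 0, "ay": 0, "az": 0, "dx": -0.033, "dy": 0, "dz": 0, "fingers": -1},
    {"ax": 0, "ay": 0, "az": 0, "dx": -0.033, "dy": 0, "dz": 0, "fingers": -1},
    {"ax": 0, "ay": 0, "az": 0, "dx": -0.033, "dy": 0, "dz": 0, "fingers": -1},
    {"ax": 0, "ay": 0, "az": 0, "dx": -0.033, "dy": 0, "dz": 0, "fingers": -1},
    {"ax": 0, "ay": 0, "az": 0, "dx": -0.033, "dy": 0, "dz": 0, "fingers": -1},
    {"ax": 0, "ay": 0, "az": 0, "dx": -0.033, "dy": 0, "dz": 0, "fingers": -1},
    {"ax": 0, "ay": 0, "az": 0, "dx": -0.025, "dy": 0, "dz": 0, "fingers": -1},
    {"ax": 0, "ay": 0, "az": -0.11, "dx": -0.018, "dy": 0, "dz": 0, "fingers": -1},
    {"ax": 0, "ay": 0, "az": -0.105, "dx": 0, "dy": 0, "dz": 0, "fingers": -1},
    {"ax": 0, "ay": 0, "az": 0, "dx": 0, "dy": 0, "dz": 0, "fingers": -1},
  ],
  newtons=80,
)

```text
time_s: 10.43
ee_pos: [0.56, 0.155, 0.2906]
orientation: [0.001, 0.737, -0.675, -0.0]
contact_force: [1.0, -0.8, -3.8]
width: 0.0093
```

Run:
```python
from h import *
im=r.get_image("side");np.save("pics/s13.npy",im)
st()
cv2.imwrite("pics/s13b.png",cv2.resize(im[100:300,220:370,::-1],None,fx=3,fy=3,interpolation=cv2.INTER_CUBIC))
im=r.get_image("top");np.save("pics/t13.npy",im);cv2.imwrite("pics/t13b.png",cv2.resize(im[130:280,200:400,::-1],None,fx=3.5,fy=3.5,interpolation=cv2.INTER_CUBIC))
```

```text
t 10.48 p [0.5601 0.1546 0.2908] F [ 0.2 -0.3 -3.2] w 0.0086 yaw_y -175.19 z [-1.2e-03 -6.0e-04 -1.0e+00] j [ 0.61  0.17 -0.08 -0.   -1.33 -0.52]
```

View pics/s13b.png

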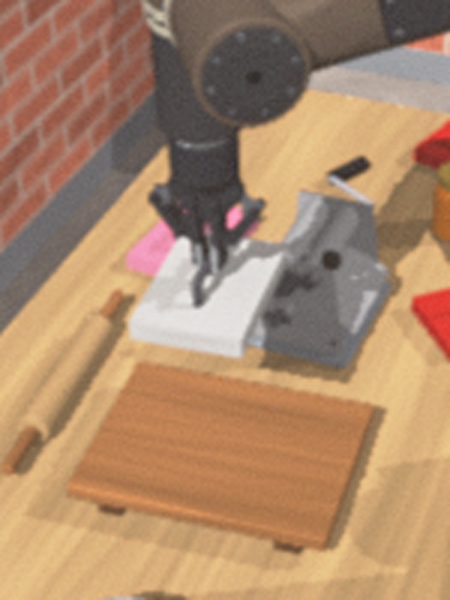

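View pics/t13b.png

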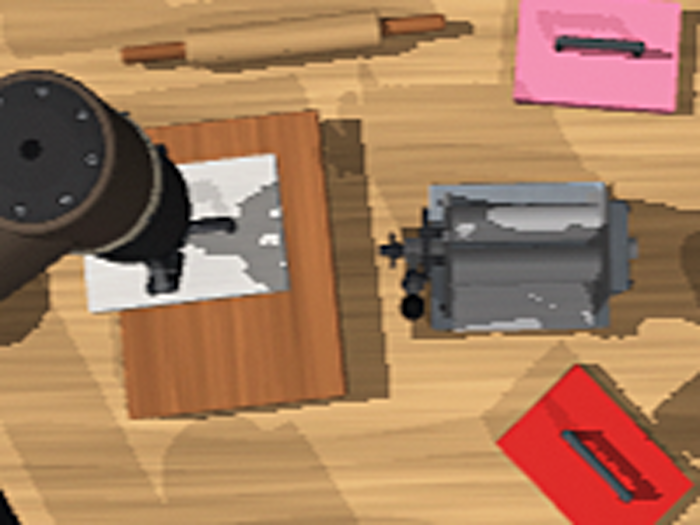

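Run:
```python
from h import *
np.set_printoptions(precision=4,suppress=True)
t=np.load("pics/t13.npy").astype(int)
m=((t.min(2)>100)&(t.max(2)-t.min(2)<22)).astype(np.uint8)
m=cv2.morphologyEx(m,cv2.MORPH_OPEN,np.ones((3,3)))
c=big(m,(215,165,290,225));
h=cv2.convexHull(c)[:,0,:];print(h.tolist())
cv2.imwrite("pics/m13.png",m[130:280,200:400]*255)
# fit right edge (cols max per row) & bottom edge (rows max per col)
right=np.array([(max(np.nonzero(m[y,215:290])[0])+215,y) for y in range(179,209)],float)
bot=np.array([(x,max(np.nonzero(m[165:225,x])[0])+165) for x in range(230,278)],float)
a=np.polyfit(right[:,1],right[:,0]+.5,1);b=np.polyfit(bot[:,0],bot[:,1]+.5,1);print(a,b)
Z=.290
y0=(b[0]*a[1]+b[1])/(1-b[0]*a[0]);x0=a[0]*y0+a[1];C=onz("top",(x0,y0),Z)
u=onz("top",(a[0]*180+a[1],180),Z)-C;u/=np.linalg.norm(u)
v=onz("top",(235,b[0]*235+b[1]),Z)-C;v/=np.linalg.norm(v)
print(C,np.degrees(np.arctan2(u[1],u[0])),np.degrees(np.arctan2(v[1],v[0])))
print("centre",C+u*.063+v*.091)
print("corners px", proj("top",C+u*.126), x0,y0)
```

```text
[[278, 175], [280, 195], [281, 207], [281, 212], [276, 213], [268, 214], [234, 218], [226, 218], [225, 211], [225, 203], [252, 177], [259, 176], [268, 175]]
[  0.1043 259.5439] [ -0.1183 245.7451]
[0.5028 0.0578 0.29  ] 5.026366656620487 95.11333119209544
centre [0.5575 0.154  0.29  ]
corners px (np.float64(277.6675066004327), np.float64(173.70065849810592)) 281.7066267008435 212.41248120886672
```

View pics/m13.png

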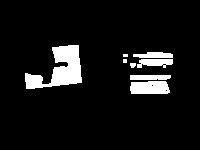

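>>> servo_tool(
  increments=[
    {"ax": 0, "ay": 0, "az": 0, "dx": -0.001, "dy": 0.0117, "dz": 0.015, "fingers": -1},
    {"ax": 0, "ay": 0, "az": 0, "dx": 0, "dy": 0, "dz": 0.025, "fingers": -1},
    {"ax": 0, "ay": 0, "az": 0, "dx": 0, "dy": 0, "dz": 0.03, "fingers": -1},
    {"ax": 0, "ay": 0, "az": 0, "dx": 0, "dy": 0, "dz": 0.03, "fingers": -1},
    {"ax": 0, "ay": 0, "az": 0, "dx": 0, "dy": 0, "dz": 0.03, "fingers": -1},
    {"ax": 0, "ay": 0, "az": 0, "dx": 0, "dy": 0, "dz": 0.03, "fingers": -1},
    {"ax": 0, "ay": 0, "az": 0, "dx": 0, "dy": 0, "dz": 0.03, "fingers": -1},
    {"ax": 0, "ay": 0, "az": 0, "dx": 0, "dy": 0, "dz": 0.03, "fingers": -1},
    {"ax": 0, "ay": 0, "az": 0, "dx": 0, "dy": 0, "dz": 0.03, "fingers": -1},
    {"ax": 0, "ay": 0, "az": 0, "dx": 0, "dy": 0, "dz": 0.03, "fingers": -1},
    {"ax": 0, "ay": 0, "az": 0, "dx": 0, "dy": 0, "dz": 0.025, "fingers": -1},
    {"ax": 0, "ay": 0, "az": 0, "dx": 0, "dy": 0, "dz": 0.02, "fingers": -1},
    {"ax": 0, "ay": 0, "az": 0, "dx": 0, "dy": 0, "dz": 0, "fingers": -1},
    {"ax": 0, "ay": 0, "az": 0, "dx": 0, "dy": 0, "dz": 0, "fingers": -1},
  ],
  newtons=80,
)

```text
time_s: 11.7
ee_pos: [0.5532, 0.1535, 0.0962]
orientation: [0.001, 0.736, -0.677, -0.0]
contact_force: [0.1, -0.2, -3.3]
width: 0.0091
```

Run:
```python
from h import *
im=r.get_image("side");np.save("pics/s14.npy",im)
st()
cv2.imwrite("pics/s14b.png",cv2.resize(im[150:300,220:370,::-1],None,fx=4,fy=4,interpolation=cv2.INTER_CUBIC))
im=r.get_image("top");np.save("pics/t14.npy",im);cv2.imwrite("pics/t14b.png",cv2.resize(im[150:260,210:330,::-1],None,fx=5,fy=5,interpolation=cv2.INTER_CUBIC))
```

```text
t 11.75 p [0.5539 0.154  0.0971] F [-0.4  0.8 -3.4] w 0.0094 yaw_y -175.23 z [ 4.e-04 -2.e-04 -1.e+00] j [ 0.61  0.3  -0.37  0.   -0.9  -0.53]
```

View pics/s14b.png

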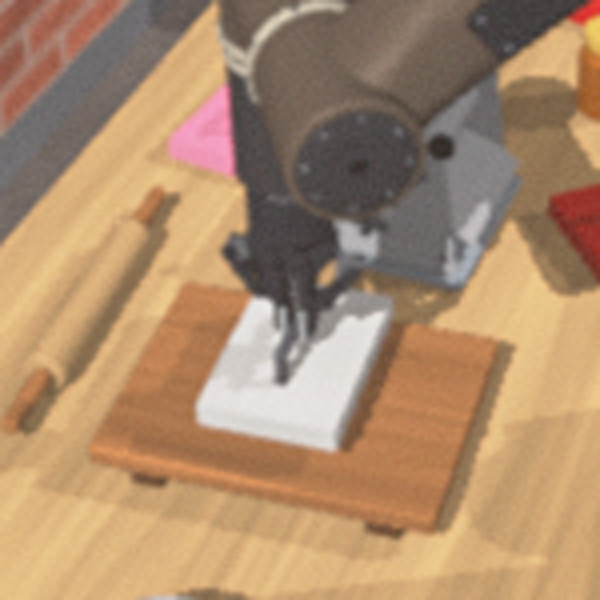

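View pics/t14b.png

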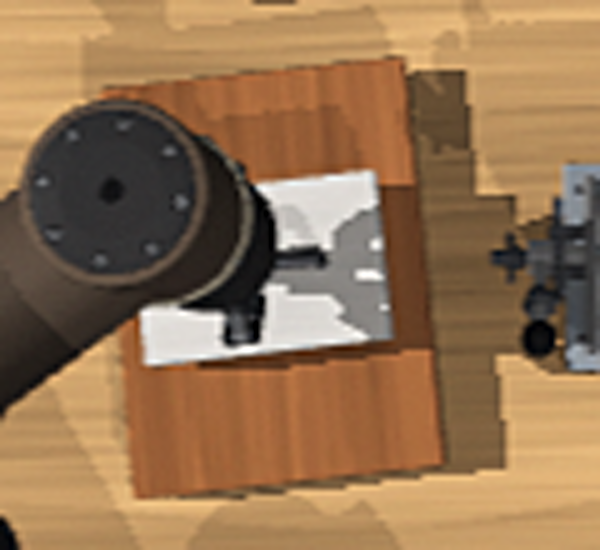

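```bash
cat >> h.py <<'E'
def cov(t,Z,roi,ry,rx):
    t=t.astype(int);m=((t.min(2)>100)&(t.max(2)-t.min(2)<22)).astype(np.uint8)
    m=cv2.morphologyEx(m,cv2.MORPH_OPEN,np.ones((3,3)))
    x0_,y0_,x1_,y1_=roi
    right=np.array([(max(np.nonzero(m[y,x0_:x1_])[0])+x0_,y) for y in range(*ry)],float)
    bot=np.array([(x,max(np.nonzero(m[y0_:y1_,x])[0])+y0_) for x in range(*rx)],float)
    a=np.polyfit(right[:,1],right[:,0]+.5,1);b=np.polyfit(bot[:,0],bot[:,1]+.5,1)
    y0=(b[0]*a[1]+b[1])/(1-b[0]*a[0]);x0=a[0]*y0+a[1];C=onz("top",(x0,y0),Z)
    u=onz("top",(a[0]*ry[0]+a[1],ry[0]),Z)-C;u/=np.linalg.norm(u)
    v=onz("top",(rx[0],b[0]*rx[0]+b[1]),Z)-C;v/=np.linalg.norm(v)
    print("corner",x0,y0,"angles",np.degrees(np.arctan2(u[1],u[0])),np.degrees(np.arctan2(v[1],v[0])),"centre",C+u*.063+v*.091, "far corners", proj("top",C+u*.126),proj("top",C+v*.182))
E
python3 - <<'E'
from h import *
cov(np.load("pics/t14.npy"),.097,(225,175,295,226),(190,214),(242,284))
E
```

```text
Traceback (most recent call last):
  File "h.py", line 31, in cov
    bot=np.array([(x,max(np.nonzero(m[y0_:y1_,x])[0])+y0_) for x in range(*rx)],float)
                     ~~~^^^^^^^^^^^^^^^^^^^^^^^^^^^^^
ValueError: max() iterable argument is empty
```

```bash
sed -i 's/for x in range(\*rx)\]/for x in range(*rx) if m[y0_:y1_,x].any()]/; s/for y in range(\*ry)\]/for y in range(*ry) if m[y,x0_:x1_].any()]/' h.py
python3 - <<'E'
from h import *
t=np.load("pics/t14.npy")
print(t[205:226:3,252:256].tolist()) 
cov(t,.097,(225,175,295,226),(190,214),(242,284))
E
```

```text
[[[44, 38, 32], [91, 83, 72], [121, 112, 96], [80, 75, 66]], [[34, 33, 32], [15, 16, 19], [18, 19, 20], [22, 22, 23]], [[25, 26, 26], [27, 27, 27], [20, 19, 20], [23, 23, 24]], [[226, 224, 219], [238, 234, 229], [179, 176, 175], [74, 77, 81]], [[223, 220, 216], [205, 201, 198], [112, 112, 111], [12, 15, 19]], [[232, 229, 225], [233, 230, 226], [236, 234, 229], [243, 241, 236]], [[93, 53, 28], [94, 55, 30], [90, 54, 30], [87, 53, 29]]]
corner 287.86080460734036 217.14067460994295 angles 5.0062332143337365 95.20995748928098 centre [0.55142827 0.15271201 0.097     ] far corners (np.float64(284.3171251463516), np.float64(183.59967559646984)) (np.float64(238.79468256119753), np.float64(223.04279600599168))
```

>>> servo_tool(
  increments=[
    {"ax": 0, "ay": 0, "az": 0, "dx": -0.002, "dy": 0, "dz": 0.012, "fingers": -1},
    {"ax": 0, "ay": 0, "az": 0, "dx": 0, "dy": 0, "dz": 0.012, "fingers": -1},
    {"ax": 0, "ay": 0, "az": 0, "dx": 0, "dy": 0, "dz": 0.008, "fingers": -1},
    {"ax": 0, "ay": 0, "az": 0, "dx": 0, "dy": 0, "dz": 0.005, "fingers": -1},
    {"ax": 0, "ay": 0, "az": 0, "dx": 0, "dy": 0, "dz": 0.002, "fingers": -1},
    {"ax": 0, "ay": 0, "az": 0, "dx": 0, "dy": 0, "dz": 0, "fingers": -1},
  ],
  newtons=80,
)

```text
time_s: 12.3
ee_pos: [0.5531, 0.1552, 0.0726]
orientation: [0.0, 0.736, -0.677, -0.0]
contact_force: [-0.8, -0.4, -4.0]
width: 0.009
```

>>> servo_tool(
  increments=[
    {"ax": 0, "ay": 0, "az": 0, "dx": 0, "dy": 0, "dz": 0.002, "fingers": -1},
    {"ax": 0, "ay": 0, "az": 0, "dx": 0, "dy": 0, "dz": 0.0015, "fingers": -1},
    {"ax": 0, "ay": 0, "az": 0, "dx": 0, "dy": 0, "dz": 0, "fingers": -1},
  ],
)

```text
time_s: 12.55
ee_pos: [0.5534, 0.1554, 0.071]
orientation: [-0.0, 0.736, -0.677, -0.0]
contact_force: [0.4, -0.0, -3.7]
width: 0.0089
```

>>> servo_tool(
  increments=[
    {"ax": 0, "ay": 0, "az": 0, "dx": 0, "dy": 0, "dz": 0.002, "fingers": -1},
    {"ax": 0, "ay": 0, "az": 0, "dx": 0, "dy": 0, "dz": 0, "fingers": -1},
  ],
)

```text
time_s: 12.72
ee_pos: [0.5536, 0.1554, 0.0708]
orientation: [-0.0, 0.736, -0.677, 0.0]
contact_force: [-2.2, -0.4, 4.2]
width: 0.0092
```

>>> servo_tool(
  increments=[
    {"ax": 0, "ay": 0, "az": 0, "dx": 0, "dy": 0, "dz": -0.001, "fingers": -0.7},
    {"ax": 0, "ay": 0, "az": 0, "dx": 0, "dy": 0, "dz": 0, "fingers": -0.5},
    {"ax": 0, "ay": 0, "az": 0, "dx": 0, "dy": 0, "dz": 0, "fingers": -0.2},
    {"ax": 0, "ay": 0, "az": 0, "dx": 0, "dy": 0, "dz": 0, "fingers": 0},
    {"ax": 0, "ay": 0, "az": 0, "dx": 0, "dy": 0, "dz": 0, "fingers": 0},
  ],
)

```text
time_s: 13.13
ee_pos: [0.5535, 0.1554, 0.0705]
orientation: [-0.0, 0.736, -0.677, 0.0]
contact_force: [0.2, -0.5, 0.4]
width: 0.0427
```

Run:
```python
from h import *
im=r.get_image("side");np.save("pics/s15.npy",im)
st()
cv2.imwrite("pics/s15b.png",cv2.resize(im[180:280,230:350,::-1],None,fx=6,fy=6,interpolation=cv2.INTER_CUBIC))
```

```text
t 13.18 p [0.5535 0.1554 0.0705] F [-0.  -1.2  1.3] w 0.0425 yaw_y -175.17 z [ 2.e-04  1.e-04 -1.e+00] j [ 0.61  0.33 -0.4   0.   -0.85 -0.53]
```

View pics/s15b.png

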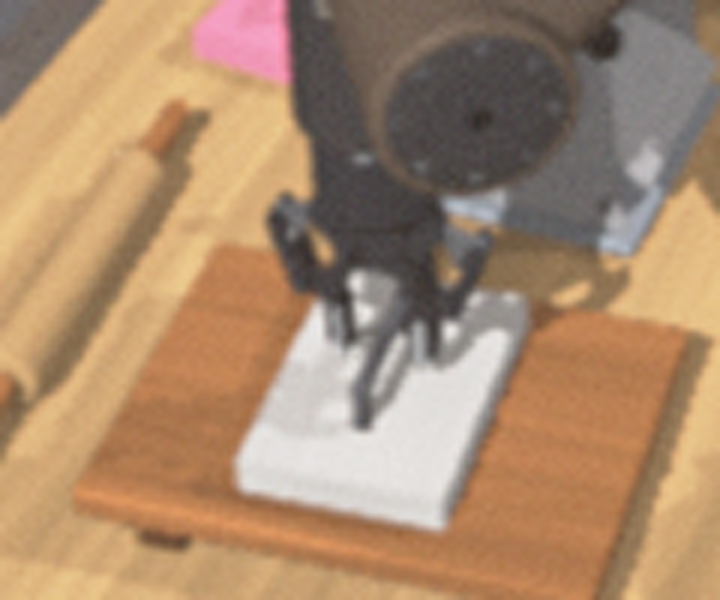

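>>> servo_tool(
  increments=[
    {"ax": 0, "ay": 0, "az": 0, "dx": 0, "dy": 0, "dz": -0.01, "fingers": 0},
    {"ax": 0, "ay": 0, "az": 0, "dx": 0, "dy": 0, "dz": -0.02, "fingers": 0},
    {"ax": 0, "ay": 0, "az": 0, "dx": 0, "dy": 0, "dz": -0.04, "fingers": 0},
    {"ax": 0, "ay": 0, "az": 0, "dx": 0, "dy": 0, "dz": -0.06, "fingers": 0},
    {"ax": 0, "ay": 0, "az": 0, "dx": 0, "dy": 0, "dz": -0.06, "fingers": 0},
    {"ax": 0, "ay": 0, "az": 0, "dx": 0, "dy": 0, "dz": -0.06, "fingers": 0},
    {"ax": 0, "ay": 0, "az": 0, "dx": 0, "dy": 0, "dz": -0.06, "fingers": 0},
    {"ax": 0, "ay": 0, "az": 0, "dx": 0, "dy": 0, "dz": -0.05, "fingers": 0},
    {"ax": 0, "ay": 0, "az": 0, "dx": 0, "dy": 0, "dz": -0.03, "fingers": 0},
    {"ax": 0, "ay": 0, "az": 0, "dx": 0, "dy": 0, "dz": 0, "fingers": 0},
  ],
)

```text
time_s: 14.02
ee_pos: [0.5551, 0.1558, 0.3102]
orientation: [-0.004, 0.736, -0.677, 0.002]
contact_force: [0.3, 0.5, 0.5]
width: 0.0427
```

Run:
```python
from h import *
im=r.get_image("side");np.save("pics/s16.npy",im)
o,M=st();p=o["ee_pos"]
cv2.imwrite("pics/s16b.png",cv2.resize(im[80:280,220:370,::-1],None,fx=3,fy=3,interpolation=cv2.INTER_CUBIC))
im=r.get_image("top");np.save("pics/t16.npy",im);cv2.imwrite("pics/t16b.png",cv2.resize(im[150:260,210:330,::-1],None,fx=5,fy=5,interpolation=cv2.INTER_CUBIC))
for s in(-1,1):
  for a in(.011,-.009):
    q=p+M[:,1]*s*.024+M[:,2]*a-M[:,0]*.011; print(a,np.round(q,3),np.round(proj("side",q),1),np.round(proj("top",q),1))
```

```text
t 14.07 p [0.5542 0.1557 0.3074] F [-0.3  0.  -0.9] w 0.0426 yaw_y -175.17 z [ 0.0043  0.0025 -1.    ] j [ 0.61  0.15 -0.06  0.   -1.36 -0.53]
0.011 [0.577 0.169 0.297] [283.4 192.6] [246.4 190. ]
-0.009 [0.577 0.169 0.317] [283.2 187.7] [245.1 189.3]
0.011 [0.529 0.165 0.296] [297.2 195. ] [247.8 204.9]
-0.009 [0.529 0.165 0.316] [297.  190.1] [246.5 204.4]
```

View pics/s16b.png

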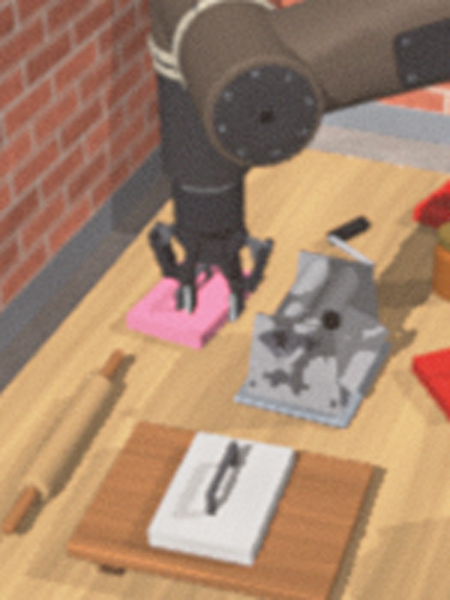

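View pics/t16b.png

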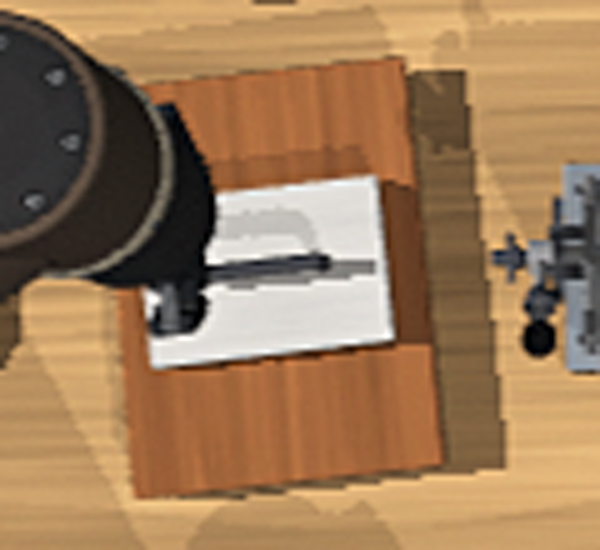

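>>> servo_tool(
  increments=[
    {"ax": 0, "ay": 0, "az": 0.11, "dx": 0, "dy": 0, "dz": 0, "fingers": 0},
    {"ax": 0, "ay": 0, "az": 0.107, "dx": 0, "dy": 0, "dz": 0, "fingers": 0},
    {"ax": 0, "ay": 0, "az": 0, "dx": 0, "dy": 0, "dz": 0, "fingers": 0},
  ],
)

```text
time_s: 14.37
ee_pos: [0.5527, 0.1551, 0.3032]
orientation: [-0.001, -0.696, 0.718, 0.0]
contact_force: [0.6, 0.1, -0.6]
width: 0.0428
```

Run:
```python
from h import *
to((.489,-.0545,.24))
cov(np.load("pics/t16.npy"),.070,(238,175,295,226),(190,214),(252,284))
```

```text
t 14.37 p [0.5527 0.1551 0.3032] F [ 0.6  0.1 -0.6] w 0.0428 yaw_y 178.17 z [-0.002 -0.001 -1.   ] j [ 0.61  0.15 -0.07 -0.   -1.35 -0.65]
total units [0.3524 0.0948 0.1058] min rows 5.4674148345972435
corner 288.3619341623756 217.6841783267967 angles 4.802001846241739 94.85236772315214 centre [0.55127767 0.1532289  0.07      ] far corners (np.float64(284.99646448687014), np.float64(184.74553894951)) (np.float64(240.18872527017118), np.float64(223.17606541091527))
```

>>> servo_tool(
  increments=[
    {"ax": 0, "ay": 0, "az": 0, "dx": 0.0294, "dy": 0.0079, "dz": 0, "fingers": 0},
    {"ax": 0, "ay": 0, "az": 0, "dx": 0.0294, "dy": 0.0079, "dz": 0, "fingers": 0},
    {"ax": 0, "ay": 0, "az": 0, "dx": 0.0294, "dy": 0.0079, "dz": 0, "fingers": 0},
    {"ax": 0, "ay": 0, "az": 0, "dx": 0.0294, "dy": 0.0079, "dz": 0, "fingers": 0},
    {"ax": 0, "ay": 0, "az": 0, "dx": 0.0294, "dy": 0.0079, "dz": 0, "fingers": 0},
    {"ax": 0, "ay": 0, "az": 0, "dx": 0.0294, "dy": 0.0079, "dz": 0, "fingers": 0},
    {"ax": 0, "ay": 0, "az": 0, "dx": 0.0294, "dy": 0.0079, "dz": 0, "fingers": 0},
    {"ax": 0, "ay": 0, "az": 0, "dx": 0.0294, "dy": 0.0079, "dz": 0, "fingers": 0},
    {"ax": 0, "ay": 0, "az": 0, "dx": 0.0294, "dy": 0.0079, "dz": 0.015, "fingers": 0},
    {"ax": 0, "ay": 0, "az": 0, "dx": 0.0294, "dy": 0.0079, "dz": 0.03, "fingers": 0},
    {"ax": 0, "ay": 0, "az": 0, "dx": 0.0294, "dy": 0.0079, "dz": 0.03, "fingers": 0},
    {"ax": 0, "ay": 0, "az": 0, "dx": 0.0294, "dy": 0.0079, "dz": 0.025, "fingers": 0},
    {"ax": 0, "ay": 0, "az": 0, "dx": 0, "dy": 0, "dz": 0, "fingers": 0},
    {"ax": 0, "ay": 0, "az": 0, "dx": 0, "dy": 0, "dz": 0, "fingers": 0},
  ],
)

```text
time_s: 15.53
ee_pos: [0.489, -0.0565, 0.2441]
orientation: [-0.0, -0.696, 0.718, 0.0]
contact_force: [0.2, -0.0, 0.4]
width: 0.0428
```

Run:
```python
from h import *
im=r.get_image("side");np.save("pics/s17.npy",im)
o,M=st();p=o["ee_pos"]
cv2.imwrite("pics/s17b.png",cv2.resize(im[130:230,290:370,::-1],None,fx=6,fy=6,interpolation=cv2.INTER_CUBIC))
im=r.get_image("top");np.save("pics/t17.npy",im);cv2.imwrite("pics/t17b.png",cv2.resize(im[150:250,270:390,::-1],None,fx=5,fy=5,interpolation=cv2.INTER_CUBIC))
to((.489,-.0545,.16))
```

```text
t 15.58 p [ 0.4899 -0.0558  0.2449] F [ 0.5  0.3 -0. ] w 0.0429 yaw_y 178.24 z [ 7.e-04 -1.e-04 -1.e+00] j [ 0.29  0.03 -0.33  0.   -1.21 -0.32]
t 15.63 p [ 0.4904 -0.0552  0.2453] F [-0.4 -0.2  0.1] w 0.0428 yaw_y 178.28 z [ 1.5e-03  1.0e-04 -1.0e+00] j [ 0.29  0.03 -0.33  0.   -1.21 -0.32]
total units [-0.001   0.0026  0.1422] min rows 2.046002521261955
```

View pics/s17b.png

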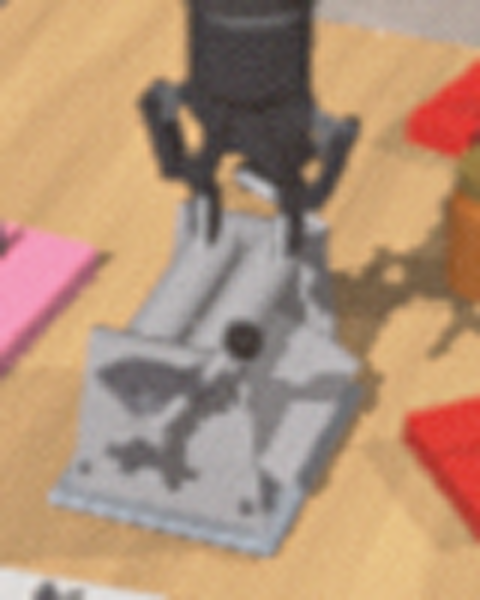

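View pics/t17b.png

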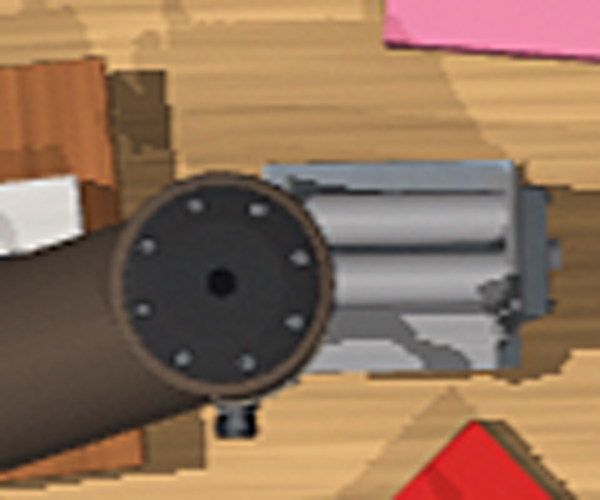

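Run:
```python
from h import *
for z in(.23,.25,.27,.29): print(z,np.round(proj("side",(.4895,-.0445,z)),1),np.round(proj("side",(.4895,-.055,z)),1),np.round(proj("top",(.455,-.055,z+.03)),1))
im=np.load("pics/s17.npy");cv2.imwrite("pics/s17c.png",cv2.resize(im[145:195,305:355,::-1],None,fx=12,fy=12,interpolation=cv2.INTER_NEAREST))
```

```text
0.23 [329.4 179.8] [330.4 178.3] [317.6 226.6]
0.25 [329.5 175.3] [330.5 173.8] [317.5 226.5]
0.27 [329.6 170.8] [330.5 169.3] [317.4 226.3]
0.29 [329.6 166.2] [330.6 164.7] [317.2 226.2]
```

View pics/s17c.png

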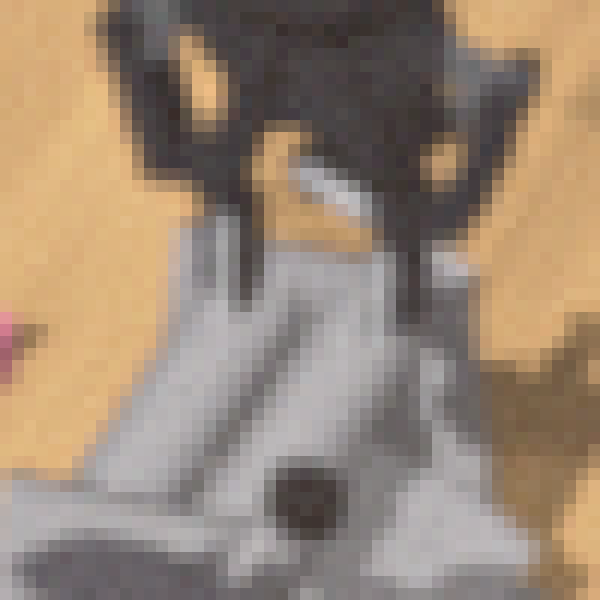

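>>> servo_tool(
  increments=[
    {"ax": 0, "ay": 0, "az": 0, "dx": -0.001, "dy": -0.003, "dz": 0.02, "fingers": 0},
    {"ax": 0, "ay": 0, "az": 0, "dx": 0, "dy": 0, "dz": 0.025, "fingers": 0},
    {"ax": 0, "ay": 0, "az": 0, "dx": 0, "dy": 0, "dz": 0.025, "fingers": 0},
    {"ax": 0, "ay": 0, "az": 0, "dx": 0, "dy": 0, "dz": 0.02, "fingers": 0},
    {"ax": 0, "ay": 0, "az": 0, "dx": 0, "dy": 0, "dz": 0.01, "fingers": 0},
    {"ax": 0, "ay": 0, "az": 0, "dx": 0, "dy": 0, "dz": 0, "fingers": 0},
  ],
)

```text
time_s: 16.13
ee_pos: [0.4918, -0.0538, 0.1838]
orientation: [-0.001, -0.697, 0.717, 0.0]
contact_force: [0.1, 0.1, -0.7]
width: 0.0426
```

Run:
```python
from h import *
im=r.get_image("side");np.save("pics/s18.npy",im)
st()
cv2.imwrite("pics/s18c.png",cv2.resize(im[155:205,305:355,::-1],None,fx=12,fy=12,interpolation=cv2.INTER_NEAREST))
```

```text
t 16.18 p [ 0.4923 -0.0538  0.1847] F [ 0.2 -0.4  0.9] w 0.0428 yaw_y 178.36 z [ 0.e+00 -2.e-04 -1.e+00] j [ 0.29  0.08 -0.42  0.   -1.07 -0.32]
```

View pics/s18c.png

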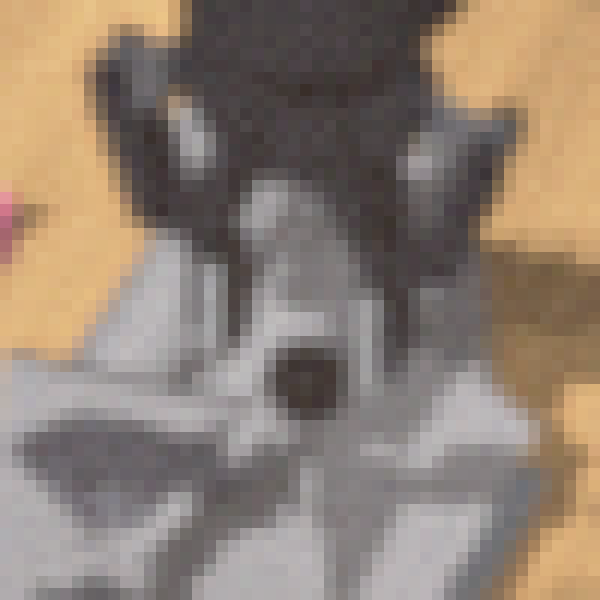

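>>> servo_tool(
  increments=[
    {"ax": 0, "ay": 0, "az": 0, "dx": 0, "dy": 0, "dz": 0.012, "fingers": 0},
    {"ax": 0, "ay": 0, "az": 0, "dx": 0, "dy": 0, "dz": 0.013, "fingers": 0},
    {"ax": 0, "ay": 0, "az": 0, "dx": 0, "dy": 0, "dz": 0.012, "fingers": 0},
    {"ax": 0, "ay": 0, "az": 0, "dx": 0, "dy": 0, "dz": 0.007, "fingers": 0},
    {"ax": 0, "ay": 0, "az": 0, "dx": 0, "dy": 0, "dz": 0, "fingers": 0},
  ],
)

```text
time_s: 16.6
ee_pos: [0.4914, -0.0542, 0.1568]
orientation: [-0.001, -0.697, 0.718, 0.001]
contact_force: [-0.5, 0.1, 0.1]
width: 0.0426
```

Run:
```python
from h import *
im=r.get_image("side");np.save("pics/s19.npy",im)
st()
cv2.imwrite("pics/s19c.png",cv2.resize(im[155:205,305:355,::-1],None,fx=12,fy=12,interpolation=cv2.INTER_NEAREST))
```

```text
t 16.65 p [ 0.4917 -0.0541  0.1574] F [ 1.  -0.8 -0.6] w 0.043 yaw_y 178.32 z [-1.2e-03 -4.0e-04 -1.0e+00] j [ 0.29  0.11 -0.46  0.   -1.   -0.32]
```

View pics/s19c.png

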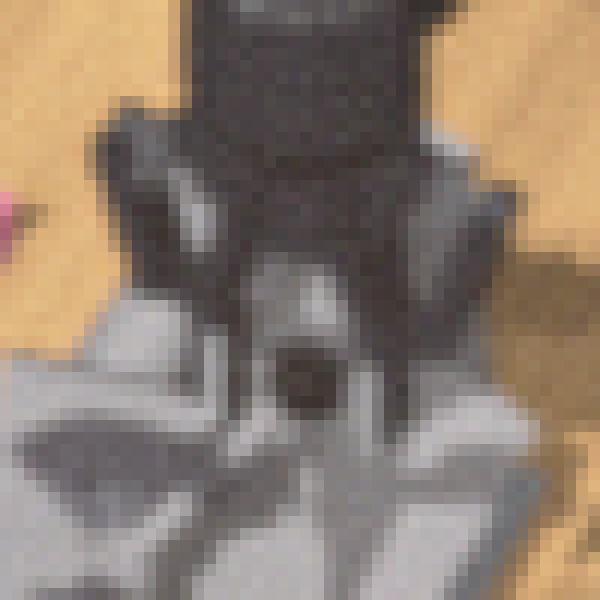

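>>> servo_tool(
  increments=[
    {"ax": 0, "ay": 0, "az": 0, "dx": 0, "dy": -0.0033, "dz": 0, "fingers": 0},
    {"ax": 0, "ay": 0, "az": 0, "dx": 0, "dy": -0.0033, "dz": 0, "fingers": 0},
    {"ax": 0, "ay": 0, "az": 0, "dx": 0, "dy": 0, "dz": 0, "fingers": 0},
  ],
)

```text
time_s: 16.9
ee_pos: [0.4968, -0.0541, 0.1583]
orientation: [0.0, -0.697, 0.717, -0.0]
contact_force: [-0.1, -0.1, 0.1]
width: 0.0428
```

>>> servo_tool(
  increments=[
    {"ax": 0, "ay": 0, "az": 0, "dx": 0, "dy": -0.0033, "dz": 0, "fingers": 0},
    {"ax": 0, "ay": 0, "az": 0, "dx": 0, "dy": 0, "dz": 0, "fingers": 0},
  ],
)

```text
time_s: 17.07
ee_pos: [0.4985, -0.0542, 0.1582]
orientation: [0.0, -0.697, 0.717, -0.0]
contact_force: [0.2, -0.1, 0.2]
width: 0.0424
```

>>> servo_tool(
  increments=[
    {"ax": 0, "ay": 0, "az": 0, "dx": 0, "dy": -0.0033, "dz": 0, "fingers": 0},
    {"ax": 0, "ay": 0, "az": 0, "dx": 0, "dy": 0, "dz": 0, "fingers": 0},
  ],
)

```text
time_s: 17.23
ee_pos: [0.4992, -0.0544, 0.1579]
orientation: [-0.001, -0.697, 0.718, 0.001]
contact_force: [-4.4, 1.2, 3.4]
width: 0.0427
```

>>> servo_tool(
  increments=[
    {"ax": 0, "ay": 0, "az": 0, "dx": 0, "dy": -0.0033, "dz": -0.0018, "fingers": 0},
    {"ax": 0, "ay": 0, "az": 0, "dx": 0, "dy": -0.0033, "dz": -0.0018, "fingers": 0},
    {"ax": 0, "ay": 0, "az": 0, "dx": 0, "dy": -0.0033, "dz": -0.0018, "fingers": 0},
  ],
)

```text
time_s: 17.48
ee_pos: [0.5027, -0.0546, 0.1604]
orientation: [-0.002, -0.696, 0.718, 0.002]
contact_force: [-12.5, 4.1, 7.0]
width: 0.0429
```

>>> servo_tool(
  increments=[
    {"ax": 0, "ay": 0, "az": 0, "dx": 0, "dy": -0.0033, "dz": -0.0018, "fingers": 0},
  ],
)

```text
time_s: 17.57
ee_pos: [0.5043, -0.0546, 0.1615]
orientation: [-0.002, -0.696, 0.718, 0.002]
contact_force: [-14.1, 4.2, 9.8]
width: 0.0423
```

>>> servo_tool(
  increments=[
    {"ax": 0, "ay": 0, "az": 0, "dx": 0, "dy": -0.0033, "dz": -0.0018, "fingers": 0},
  ],
)

```text
time_s: 17.65
ee_pos: [0.5059, -0.0547, 0.1626]
orientation: [-0.003, -0.696, 0.718, 0.003]
contact_force: [-16.0, 3.7, 10.8]
width: 0.0426
```

>>> servo_tool(
  increments=[
    {"ax": 0, "ay": 0, "az": 0, "dx": 0, "dy": -0.0033, "dz": -0.0018, "fingers": 0},
  ],
)

```text
time_s: 17.73
ee_pos: [0.5076, -0.0547, 0.1637]
orientation: [-0.003, -0.696, 0.718, 0.003]
contact_force: [-17.2, 5.2, 12.5]
width: 0.0431
```

Run:
```python
from h import *
im=r.get_image("side");np.save("pics/s20.npy",im)
o,M=st();print(o["wrist_torque"])
cv2.imwrite("pics/s20c.png",cv2.resize(im[155:205,305:355,::-1],None,fx=12,fy=12,interpolation=cv2.INTER_NEAREST))
im=r.get_image("top");np.save("pics/t20.npy",im);cv2.imwrite("pics/t20b.png",cv2.resize(im[170:250,290:370,::-1],None,fx=7,fy=7,interpolation=cv2.INTER_CUBIC))
```

```text
t 17.78 p [ 0.5087 -0.0548  0.1641] F [-9.2 -0.4  3.3] w 0.0425 yaw_y 178.28 z [-6.2e-03 -2.0e-04 -1.0e+00] j [ 0.28  0.13 -0.41 -0.   -1.03 -0.3 ]
[-0.00718634  3.45508122  0.03041802]
```

View pics/s20c.png

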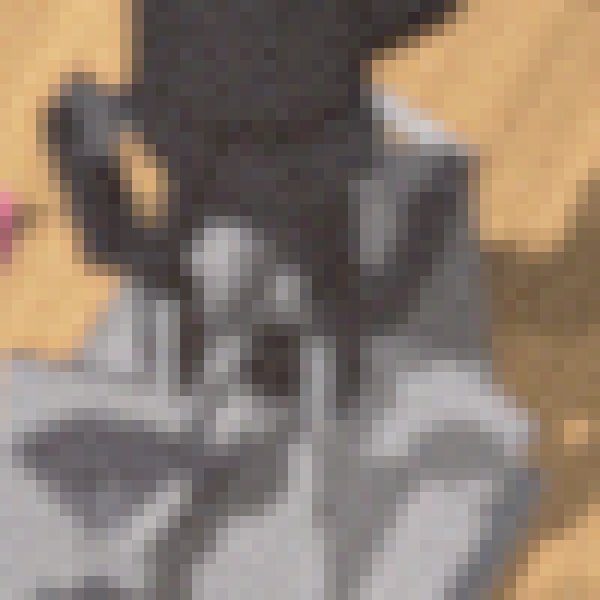

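View pics/t20b.png

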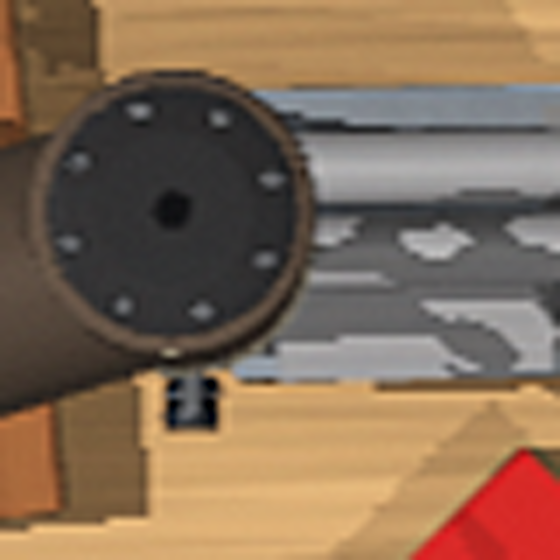

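>>> servo_tool(
  increments=[
    {"ax": 0, "ay": 0, "az": 0, "dx": 0, "dy": 0, "dz": 0, "fingers": 0},
  ],
)

```text
time_s: 17.92
ee_pos: [0.5106, -0.0548, 0.1644]
orientation: [-0.001, -0.697, 0.717, 0.001]
contact_force: [-3.4, 0.2, 3.3]
width: 0.0429
```

>>> servo_tool(
  increments=[
    {"ax": 0, "ay": 0, "az": 0, "dx": 0, "dy": 0, "dz": 0, "fingers": 0},
  ],
)

```text
time_s: 18.0
ee_pos: [0.5115, -0.0547, 0.1645]
orientation: [-0.0, -0.697, 0.717, 0.0]
contact_force: [-1.2, -0.3, 1.6]
width: 0.0425
```

>>> servo_tool(
  increments=[
    {"ax": 0, "ay": 0, "az": 0, "dx": 0, "dy": -0.0025, "dz": -0.0011, "fingers": 0},
    {"ax": 0, "ay": 0, "az": 0, "dx": 0, "dy": -0.0025, "dz": -0.0011, "fingers": 0},
    {"ax": 0, "ay": 0, "az": 0, "dx": 0, "dy": -0.0025, "dz": -0.0011, "fingers": 0},
  ],
)

```text
time_s: 18.25
ee_pos: [0.5148, -0.0549, 0.1662]
orientation: [-0.001, -0.696, 0.718, 0.001]
contact_force: [-10.2, 3.3, 6.0]
width: 0.0426
```

>>> servo_tool(
  increments=[
    {"ax": 0, "ay": 0, "az": 0, "dx": 0, "dy": -0.0025, "dz": -0.0011, "fingers": 0},
    {"ax": 0, "ay": 0, "az": 0, "dx": 0, "dy": -0.0025, "dz": -0.0011, "fingers": 0},
  ],
)

```text
time_s: 18.42
ee_pos: [0.5172, -0.055, 0.1675]
orientation: [-0.002, -0.696, 0.718, 0.001]
contact_force: [-13.0, 2.1, 9.9]
width: 0.0427
```

>>> servo_tool(
  increments=[
    {"ax": 0, "ay": 0, "az": 0, "dx": 0, "dy": -0.0025, "dz": -0.0011, "fingers": 0},
  ],
)

```text
time_s: 18.5
ee_pos: [0.5186, -0.055, 0.1682]
orientation: [-0.002, -0.696, 0.718, 0.002]
contact_force: [-12.6, 3.9, 9.4]
width: 0.0429
```

>>> servo_tool(
  increments=[
    {"ax": 0, "ay": 0, "az": 0, "dx": 0, "dy": -0.0025, "dz": -0.0011, "fingers": 0},
  ],
)

```text
time_s: 18.58
ee_pos: [0.52, -0.055, 0.1689]
orientation: [-0.002, -0.696, 0.718, 0.002]
contact_force: [-12.7, 3.1, 11.1]
width: 0.0428
```

>>> servo_tool(
  increments=[
    {"ax": 0, "ay": 0, "az": 0, "dx": 0, "dy": -0.0016, "dz": -0.003, "fingers": 0},
  ],
)

```text
time_s: 18.67
ee_pos: [0.5212, -0.0549, 0.1702]
orientation: [-0.002, -0.696, 0.718, 0.002]
contact_force: [-5.0, 0.4, -3.6]
width: 0.0428
```

>>> servo_tool(
  increments=[
    {"ax": 0, "ay": 0, "az": 0, "dx": 0, "dy": -0.0016, "dz": -0.002, "fingers": 0},
  ],
)

```text
time_s: 18.75
ee_pos: [0.5224, -0.0549, 0.171]
orientation: [-0.001, -0.696, 0.718, 0.002]
contact_force: [-6.1, 1.0, -4.2]
width: 0.0428
```

>>> servo_tool(
  increments=[
    {"ax": 0, "ay": 0, "az": 0, "dx": 0, "dy": -0.0016, "dz": -0.001, "fingers": 0},
  ],
)

```text
time_s: 18.83
ee_pos: [0.524, -0.055, 0.1717]
orientation: [-0.001, -0.696, 0.718, 0.001]
contact_force: [-1.3, -0.9, -0.5]
width: 0.043
```

>>> servo_tool(
  increments=[
    {"ax": 0, "ay": 0, "az": 0, "dx": 0, "dy": -0.0025, "dz": -0.001, "fingers": 0},
    {"ax": 0, "ay": 0, "az": 0, "dx": 0, "dy": -0.0025, "dz": -0.001, "fingers": 0},
    {"ax": 0, "ay": 0, "az": 0, "dx": 0, "dy": -0.0025, "dz": -0.001, "fingers": 0},
  ],
)

```text
time_s: 19.08
ee_pos: [0.5292, -0.0551, 0.174]
orientation: [-0.001, -0.697, 0.718, 0.001]
contact_force: [-4.7, 1.4, -0.9]
width: 0.0426
```

>>> servo_tool(
  increments=[
    {"ax": 0, "ay": 0, "az": 0, "dx": 0, "dy": -0.0025, "dz": -0.001, "fingers": 0},
    {"ax": 0, "ay": 0, "az": 0, "dx": 0, "dy": -0.0025, "dz": -0.001, "fingers": 0},
  ],
)

```text
time_s: 19.25
ee_pos: [0.5319, -0.0551, 0.1751]
orientation: [-0.001, -0.696, 0.718, 0.001]
contact_force: [-5.2, 2.2, -0.9]
width: 0.0427
```

>>> servo_tool(
  increments=[
    {"ax": 0, "ay": 0, "az": 0, "dx": 0, "dy": -0.0025, "dz": -0.001, "fingers": 0},
    {"ax": 0, "ay": 0, "az": 0, "dx": 0, "dy": -0.0025, "dz": -0.001, "fingers": 0},
  ],
)

```text
time_s: 19.42
ee_pos: [0.5346, -0.0552, 0.1762]
orientation: [-0.001, -0.696, 0.718, 0.001]
contact_force: [-6.8, 1.1, -2.1]
width: 0.0429
```

>>> servo_tool(
  increments=[
    {"ax": 0, "ay": 0, "az": 0, "dx": 0, "dy": -0.0018, "dz": -0.001, "fingers": 0},
  ],
)

```text
time_s: 19.5
ee_pos: [0.5356, -0.0552, 0.1767]
orientation: [-0.001, -0.696, 0.718, 0.001]
contact_force: [-6.1, 0.7, -2.4]
width: 0.0426
```

>>> servo_tool(
  increments=[
    {"ax": 0, "ay": 0, "az": 0, "dx": 0, "dy": -0.0018, "dz": -0.0004, "fingers": 0},
  ],
)

```text
time_s: 19.58
ee_pos: [0.5366, -0.0552, 0.1769]
orientation: [-0.001, -0.696, 0.718, 0.001]
contact_force: [-6.7, 1.8, -1.6]
width: 0.0427
```

>>> servo_tool(
  increments=[
    {"ax": 0, "ay": 0, "az": 0, "dx": 0, "dy": -0.0018, "dz": -0.0004, "fingers": 0},
  ],
)

```text
time_s: 19.67
ee_pos: [0.5376, -0.0552, 0.1772]
orientation: [-0.001, -0.696, 0.718, 0.001]
contact_force: [-8.2, 3.0, 0.1]
width: 0.0429
```

>>> servo_tool(
  increments=[
    {"ax": 0, "ay": 0, "az": 0, "dx": 0, "dy": -0.0018, "dz": -0.0004, "fingers": 0},
  ],
)

```text
time_s: 19.75
ee_pos: [0.539, -0.0553, 0.1776]
orientation: [-0.001, -0.697, 0.718, 0.001]
contact_force: [-0.8, -0.2, -0.7]
width: 0.043
```

>>> servo_tool(
  increments=[
    {"ax": 0, "ay": 0, "az": 0, "dx": 0, "dy": -0.0018, "dz": -0.0004, "fingers": 0},
  ],
)

```text
time_s: 19.83
ee_pos: [0.5411, -0.0554, 0.1784]
orientation: [-0.0, -0.697, 0.717, 0.0]
contact_force: [-3.5, 1.5, -0.8]
width: 0.0432
```

>>> servo_tool(
  increments=[
    {"ax": 0, "ay": 0, "az": 0, "dx": 0, "dy": -0.0025, "dz": -0.0004, "fingers": 0},
    {"ax": 0, "ay": 0, "az": 0, "dx": 0, "dy": -0.0025, "dz": -0.0004, "fingers": 0},
    {"ax": 0, "ay": 0, "az": 0, "dx": 0, "dy": -0.0025, "dz": -0.0004, "fingers": 0},
  ],
)

```text
time_s: 20.08
ee_pos: [0.5456, -0.0555, 0.1794]
orientation: [-0.0, -0.697, 0.717, 0.0]
contact_force: [-7.7, 2.6, 3.1]
width: 0.0428
```

>>> servo_tool(
  increments=[
    {"ax": 0, "ay": 0, "az": 0, "dx": 0, "dy": -0.0025, "dz": -0.0004, "fingers": 0},
    {"ax": 0, "ay": 0, "az": 0, "dx": 0, "dy": -0.0025, "dz": -0.0004, "fingers": 0},
  ],
)

```text
time_s: 20.25
ee_pos: [0.5484, -0.0556, 0.1801]
orientation: [-0.0, -0.697, 0.717, 0.0]
contact_force: [-7.8, 3.8, 5.5]
width: 0.0426
```

>>> servo_tool(
  increments=[
    {"ax": 0, "ay": 0, "az": 0, "dx": 0, "dy": -0.0025, "dz": -0.0004, "fingers": 0},
  ],
)

```text
time_s: 20.33
ee_pos: [0.5498, -0.0556, 0.1804]
orientation: [-0.0, -0.697, 0.717, 0.0]
contact_force: [-7.6, 2.5, 5.5]
width: 0.0432
```

>>> servo_tool(
  increments=[
    {"ax": 0, "ay": 0, "az": 0, "dx": 0, "dy": -0.0018, "dz": -0.0008, "fingers": 0},
  ],
)

```text
time_s: 20.42
ee_pos: [0.5508, -0.0557, 0.1807]
orientation: [-0.0, -0.697, 0.717, 0.0]
contact_force: [-6.6, 1.9, 3.2]
width: 0.0423
```

>>> servo_tool(
  increments=[
    {"ax": 0, "ay": 0, "az": 0, "dx": 0, "dy": -0.0018, "dz": -0.0006, "fingers": 0},
  ],
)

```text
time_s: 20.5
ee_pos: [0.5517, -0.0557, 0.1809]
orientation: [-0.0, -0.697, 0.717, 0.0]
contact_force: [-8.6, 1.8, 2.6]
width: 0.0426
```

>>> servo_tool(
  increments=[
    {"ax": 0, "ay": 0, "az": 0, "dx": 0, "dy": -0.0018, "dz": -0.0004, "fingers": 0},
  ],
)

```text
time_s: 20.58
ee_pos: [0.5527, -0.0557, 0.1811]
orientation: [-0.0, -0.697, 0.717, 0.001]
contact_force: [-7.8, 2.8, 3.5]
width: 0.0428
```

>>> servo_tool(
  increments=[
    {"ax": 0, "ay": 0, "az": 0, "dx": 0, "dy": -0.0018, "dz": -0.0002, "fingers": 0},
  ],
)

```text
time_s: 20.67
ee_pos: [0.5537, -0.0557, 0.1813]
orientation: [-0.001, -0.697, 0.717, 0.001]
contact_force: [-8.6, 2.9, 3.8]
width: 0.0426
```

>>> servo_tool(
  increments=[
    {"ax": 0, "ay": 0, "az": 0, "dx": 0, "dy": -0.0018, "dz": -0.0002, "fingers": 0},
  ],
)

```text
time_s: 20.75
ee_pos: [0.5555, -0.0558, 0.1816]
orientation: [0.0, -0.697, 0.717, 0.0]
contact_force: [-2.4, 0.5, 0.9]
width: 0.0429
```

>>> servo_tool(
  increments=[
    {"ax": 0, "ay": 0, "az": 0, "dx": 0, "dy": 0, "dz": 0, "fingers": 0},
  ],
)

```text
time_s: 20.83
ee_pos: [0.5566, -0.0558, 0.1818]
orientation: [0.001, -0.697, 0.717, -0.001]
contact_force: [-0.6, -0.6, 1.0]
width: 0.0427
```

Run:
```python
from h import *
im=r.get_image("side");np.save("pics/s21.npy",im)
st()
cv2.imwrite("pics/s21c.png",cv2.resize(im[145:205,295:355,::-1],None,fx=10,fy=10,interpolation=cv2.INTER_NEAREST))
for z in(.21,.215): print(proj("side",(.551,-.056,z)))
for th in (.16,.02,-.12): print(th,proj("side",(.5548-.115*np.sin(th),-.0545,.1+.115*np.cos(th))))
print(proj("side",(.5548-.115*np.sin(.58),-.0545,.1+.115*np.cos(.58))))
```

```text
t 20.88 p [ 0.5569 -0.0559  0.1818] F [ 0.3 -0.7 -0.8] w 0.0429 yaw_y 178.33 z [ 2.4e-03 -1.0e-04 -1.0e+00] j [ 0.25  0.19 -0.3   0.   -1.08 -0.28]
(np.float64(315.10167774312583), np.float64(179.23993307257277))
(np.float64(315.09206682938606), np.float64(178.1571296299343))
0.16 (np.float64(318.5436209273603), np.float64(179.45038616080632))
0.02 (np.float64(314.58064979819784), np.float64(178.29569572457095))
-0.12 (np.float64(310.6319988266807), np.float64(177.63137700531263))
(np.float64(329.6521251020429), np.float64(185.57645668217114))
```

View pics/s21c.png

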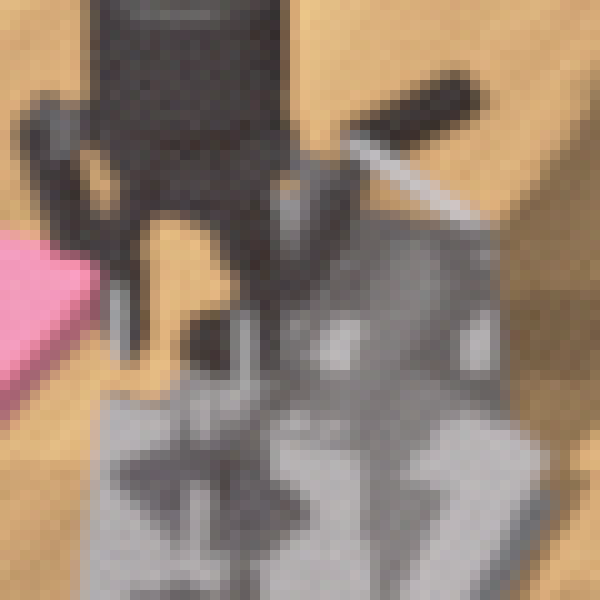

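>>> servo_tool(
  increments=[
    {"ax": 0, "ay": 0, "az": 0, "dx": -0.001, "dy": 0.0033, "dz": 0, "fingers": 0},
    {"ax": 0, "ay": 0, "az": 0, "dx": -0.001, "dy": 0.0033, "dz": 0, "fingers": -0.15},
    {"ax": 0, "ay": 0, "az": 0, "dx": 0, "dy": 0, "dz": 0, "fingers": -0.25},
    {"ax": 0, "ay": 0, "az": 0, "dx": 0, "dy": 0, "dz": 0, "fingers": -0.25},
  ],
  newtons=20,
)

```text
time_s: 21.22
ee_pos: [0.5518, -0.0545, 0.1814]
orientation: [0.0, -0.697, 0.717, -0.0]
contact_force: [-0.4, -0.0, 0.2]
width: 0.0321
```

Run:
```python
from h import *
im=r.get_image("side");np.save("pics/s22.npy",im)
st()
cv2.imwrite("pics/s22c.png",cv2.resize(im[145:205,295:355,::-1],None,fx=10,fy=10,interpolation=cv2.INTER_NEAREST))
```

```text
t 21.27 p [ 0.5518 -0.0545  0.1814] F [-0.4  0.3 -0.2] w 0.0323 yaw_y 178.32 z [ 6.e-04  0.e+00 -1.e+00] j [ 0.25  0.19 -0.31  0.   -1.08 -0.28]
```

View pics/s22c.png

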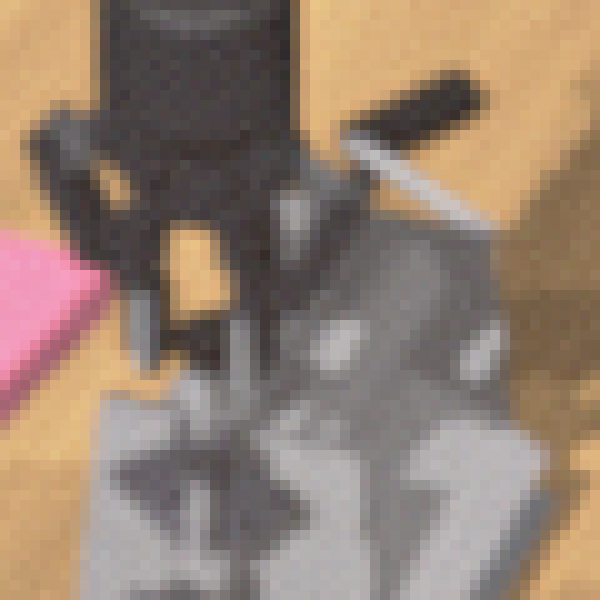

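>>> servo_tool(
  increments=[
    {"ax": 0, "ay": 0, "az": 0, "dx": 0, "dy": -0.001, "dz": 0, "fingers": -0.33},
    {"ax": 0, "ay": 0, "az": 0, "dx": 0, "dy": 0, "dz": 0, "fingers": -0.4},
    {"ax": 0, "ay": 0, "az": 0, "dx": 0, "dy": 0, "dz": 0, "fingers": -0.45},
    {"ax": 0, "ay": 0, "az": 0, "dx": 0, "dy": 0, "dz": 0, "fingers": -0.5},
  ],
  newtons=20,
)

```text
time_s: 21.6
ee_pos: [0.5518, -0.0547, 0.1813]
orientation: [-0.0, -0.697, 0.717, 0.0]
contact_force: [-4.3, 0.6, 3.7]
width: 0.0246
```

>>> servo_tool(
  increments=[
    {"ax": 0, "ay": 0, "az": 0, "dx": 0, "dy": 0.001, "dz": -0.001, "fingers": -0.6},
    {"ax": 0, "ay": 0, "az": 0, "dx": 0, "dy": 0, "dz": 0, "fingers": -0.6},
    {"ax": 0, "ay": 0, "az": 0, "dx": 0, "dy": 0, "dz": 0, "fingers": -0.6},
    {"ax": 0, "ay": 0, "az": 0, "dx": 0, "dy": 0, "dz": 0, "fingers": -0.6},
    {"ax": 0, "ay": 0, "az": 0, "dx": 0, "dy": 0, "dz": 0, "fingers": -0.6},
    {"ax": 0, "ay": 0, "az": 0, "dx": 0, "dy": 0, "dz": 0, "fingers": -0.6},
  ],
  newtons=20,
)

```text
time_s: 22.1
ee_pos: [0.5513, -0.0547, 0.1814]
orientation: [-0.0, -0.697, 0.717, 0.0]
contact_force: [-2.5, -1.2, -2.8]
width: 0.0245
```

>>> servo_tool(
  increments=[
    {"ax": 0, "ay": 0, "az": 0, "dx": 0, "dy": 0, "dz": 0, "fingers": -0.6},
    {"ax": 0, "ay": 0, "az": 0, "dx": 0, "dy": 0, "dz": 0, "fingers": -0.6},
    {"ax": 0, "ay": 0, "az": 0, "dx": 0, "dy": 0, "dz": 0, "fingers": -0.6},
    {"ax": 0, "ay": 0, "az": 0, "dx": 0, "dy": 0, "dz": 0, "fingers": -0.6},
    {"ax": 0, "ay": 0, "az": 0, "dx": 0, "dy": 0, "dz": 0, "fingers": -0.6},
    {"ax": 0, "ay": 0, "az": 0, "dx": 0, "dy": 0, "dz": 0, "fingers": -0.6},
  ],
  newtons=20,
)

```text
time_s: 22.6
ee_pos: [0.5513, -0.0546, 0.1815]
orientation: [-0.0, -0.697, 0.718, 0.0]
contact_force: [-2.5, -2.6, -6.6]
width: 0.0242
```

Run:
```python
from h import *
im=r.get_image("side");np.save("pics/s23.npy",im)
o,M=st()
cv2.imwrite("pics/s23c.png",cv2.resize(im[150:300,220:370,::-1],None,fx=4,fy=4,interpolation=cv2.INTER_CUBIC))
im=r.get_image("top");np.save("pics/t23.npy",im);cv2.imwrite("pics/t23.png",im[:,:,::-1])
st()
```

```text
t 22.65 p [ 0.5513 -0.0546  0.1815] F [-3.  -1.8 -7. ] w 0.0246 yaw_y 178.31 z [-8.e-04 -1.e-04 -1.e+00] j [ 0.25  0.19 -0.31 -0.   -1.08 -0.28]
t 22.7 p [ 0.5513 -0.0546  0.1815] F [-1.9 -2.9 -6.6] w 0.0249 yaw_y 178.31 z [-7.e-04 -0.e+00 -1.e+00] j [ 0.25  0.19 -0.31 -0.   -1.08 -0.28]
```

View pics/s23c.png

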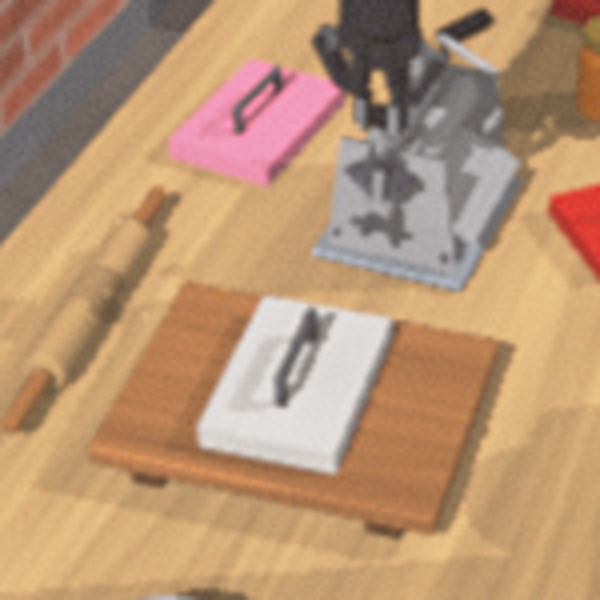

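View pics/t23.png

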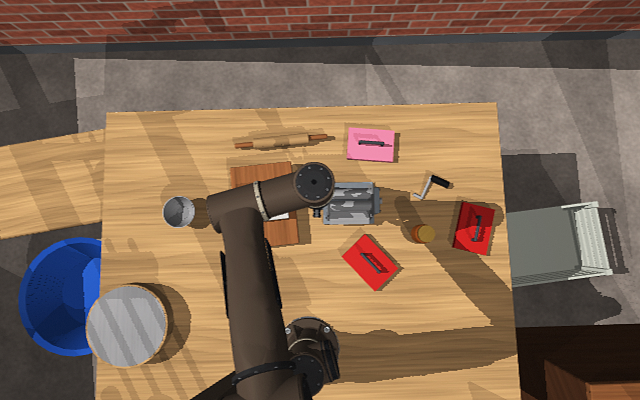

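>>> servo_tool(
  increments=[
    {"ax": 0, "ay": 0, "az": 0, "dx": 0, "dy": 0, "dz": 0.001, "fingers": -0.6},
    {"ax": 0, "ay": 0, "az": 0, "dx": 0, "dy": 0, "dz": 0, "fingers": -0.6},
    {"ax": 0, "ay": 0, "az": 0, "dx": 0, "dy": 0, "dz": 0, "fingers": -0.6},
    {"ax": 0, "ay": 0, "az": 0, "dx": 0, "dy": 0, "dz": 0, "fingers": -0.6},
    {"ax": 0, "ay": 0, "az": 0, "dx": 0, "dy": 0, "dz": 0, "fingers": -0.6},
    {"ax": 0, "ay": 0, "az": 0, "dx": 0, "dy": 0, "dz": 0, "fingers": -0.6},
  ],
  newtons=25,
)

```text
time_s: 23.2
ee_pos: [0.5516, -0.0547, 0.1814]
orientation: [-0.0, -0.697, 0.717, -0.0]
contact_force: [-4.6, -2.3, -1.6]
width: 0.0241
```

>>> servo_tool(
  increments=[
    {"ax": 0, "ay": 0, "az": 0, "dx": 0, "dy": 0, "dz": 0, "fingers": -0.6},
    {"ax": 0, "ay": 0, "az": 0, "dx": 0, "dy": 0, "dz": 0, "fingers": -0.6},
    {"ax": 0, "ay": 0, "az": 0, "dx": 0, "dy": 0, "dz": 0, "fingers": -0.6},
    {"ax": 0, "ay": 0, "az": 0, "dx": 0, "dy": 0, "dz": 0, "fingers": -0.6},
    {"ax": 0, "ay": 0, "az": 0, "dx": 0, "dy": 0, "dz": 0, "fingers": -0.6},
    {"ax": 0, "ay": 0, "az": 0, "dx": 0, "dy": 0, "dz": 0, "fingers": -0.6},
    {"ax": 0, "ay": 0, "az": 0, "dx": 0, "dy": 0, "dz": 0, "fingers": -0.6},
    {"ax": 0, "ay": 0, "az": 0, "dx": 0, "dy": 0, "dz": 0, "fingers": -0.6},
    {"ax": 0, "ay": 0, "az": 0, "dx": 0, "dy": 0, "dz": 0, "fingers": -0.6},
    {"ax": 0, "ay": 0, "az": 0, "dx": 0, "dy": 0, "dz": 0, "fingers": -0.6},
    {"ax": 0, "ay": 0, "az": 0, "dx": 0, "dy": 0, "dz": 0, "fingers": -0.6},
    {"ax": 0, "ay": 0, "az": 0, "dx": 0, "dy": 0, "dz": 0, "fingers": -0.6},
  ],
  newtons=25,
)

```text
time_s: 24.2
ee_pos: [0.5517, -0.0546, 0.1814]
orientation: [0.0, -0.697, 0.717, -0.0]
contact_force: [-3.6, -2.2, -0.9]
width: 0.0243
```

Run:
```python
from h import *
im=r.get_image("side");np.save("pics/s24.npy",im)
o,M=st()
cv2.imwrite("pics/s24c.png",cv2.resize(im[150:205,290:345,::-1],None,fx=10,fy=10,interpolation=cv2.INTER_NEAREST))
s=np.load("pics/s15.npy")
```

```text
t 24.25 p [ 0.5517 -0.0547  0.1814] F [-4.5 -1.9 -0.6] w 0.0241 yaw_y 178.32 z [ 2.e-04 -1.e-04 -1.e+00] j [ 0.25  0.19 -0.31  0.   -1.08 -0.28]
```

View pics/s24c.png

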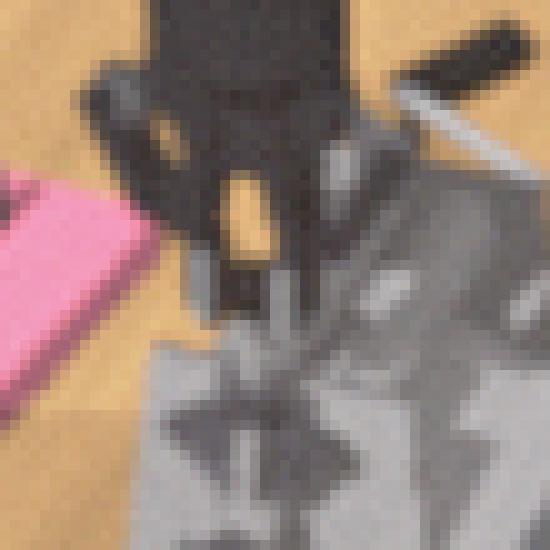

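>>> servo_tool(
  increments=[
    {"ax": 0, "ay": 0, "az": 0, "dx": 0, "dy": 0.001, "dz": 0, "fingers": -0.6},
    {"ax": 0, "ay": 0, "az": 0, "dx": 0, "dy": 0, "dz": 0, "fingers": -0.6},
    {"ax": 0, "ay": 0, "az": 0, "dx": 0, "dy": 0, "dz": 0, "fingers": -0.6},
    {"ax": 0, "ay": 0, "az": 0, "dx": 0, "dy": 0, "dz": 0, "fingers": -0.6},
    {"ax": 0, "ay": 0, "az": 0, "dx": 0, "dy": 0, "dz": 0, "fingers": -0.6},
    {"ax": 0, "ay": 0, "az": 0, "dx": 0, "dy": 0, "dz": 0, "fingers": -0.6},
  ],
  newtons=25,
)

```text
time_s: 24.75
ee_pos: [0.5513, -0.0546, 0.1814]
orientation: [0.0, -0.697, 0.717, -0.0]
contact_force: [-2.9, -2.7, -0.8]
width: 0.0241
```

>>> servo_tool(
  increments=[
    {"ax": 0, "ay": 0, "az": 0, "dx": 0, "dy": 0.001, "dz": 0, "fingers": -0.6},
    {"ax": 0, "ay": 0, "az": 0, "dx": 0, "dy": 0, "dz": 0, "fingers": -0.6},
    {"ax": 0, "ay": 0, "az": 0, "dx": 0, "dy": 0, "dz": 0, "fingers": -0.6},
    {"ax": 0, "ay": 0, "az": 0, "dx": 0, "dy": 0, "dz": 0, "fingers": -0.6},
    {"ax": 0, "ay": 0, "az": 0, "dx": 0, "dy": 0, "dz": 0, "fingers": -0.6},
    {"ax": 0, "ay": 0, "az": 0, "dx": 0, "dy": 0, "dz": 0, "fingers": -0.6},
  ],
  newtons=25,
)

```text
time_s: 25.25
ee_pos: [0.5507, -0.0545, 0.1814]
orientation: [0.0, -0.697, 0.717, -0.0]
contact_force: [1.6, -4.2, -1.5]
width: 0.0244
```

>>> servo_tool(
  increments=[
    {"ax": 0, "ay": 0, "az": 0, "dx": 0.001, "dy": -0.0004, "dz": 0, "fingers": -0.6},
    {"ax": 0, "ay": 0, "az": 0, "dx": 0, "dy": 0, "dz": 0, "fingers": -0.6},
    {"ax": 0, "ay": 0, "az": 0, "dx": 0, "dy": 0, "dz": 0, "fingers": -0.6},
    {"ax": 0, "ay": 0, "az": 0, "dx": 0, "dy": 0, "dz": 0, "fingers": -0.6},
    {"ax": 0, "ay": 0, "az": 0, "dx": 0, "dy": 0, "dz": 0, "fingers": -0.6},
    {"ax": 0, "ay": 0, "az": 0, "dx": 0, "dy": 0, "dz": 0, "fingers": -0.6},
    {"ax": 0, "ay": 0, "az": 0, "dx": 0, "dy": 0, "dz": 0, "fingers": -0.6},
    {"ax": 0, "ay": 0, "az": 0, "dx": 0, "dy": 0, "dz": 0, "fingers": -0.6},
    {"ax": 0, "ay": 0, "az": 0, "dx": 0, "dy": 0, "dz": 0, "fingers": -0.6},
    {"ax": 0, "ay": 0, "az": 0, "dx": 0, "dy": 0, "dz": 0, "fingers": -0.6},
  ],
  newtons=25,
)

```text
time_s: 26.08
ee_pos: [0.5509, -0.0548, 0.1813]
orientation: [0.0, -0.697, 0.717, 0.0]
contact_force: [-0.8, 3.1, 1.3]
width: 0.0244
```

Run:
```python
from h import *
st()
im=r.get_image("side")
cv2.imwrite("pics/s25.png",cv2.resize(im[150:205,290:345,::-1],None,fx=10,fy=10,interpolation=cv2.INTER_NEAREST))
```

```text
t 26.08 p [ 0.5509 -0.0548  0.1813] F [-0.8  3.1  1.3] w 0.0244 yaw_y 178.32 z [ 5.e-04  5.e-04 -1.e+00] j [ 0.25  0.18 -0.31 -0.   -1.08 -0.28]
```

View pics/s25.png

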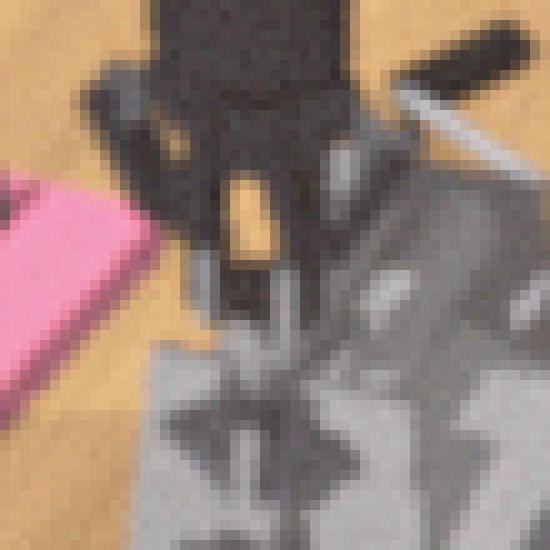

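The knob at about (314,179) sits between both pads on a nearly upright rod. Forces are small and steady, and the cover is still on the board. I'm handing the job in.

```bash
python3 -c "
from station import r
print(r.hand_in())"
```

```text
the job is handed in; nothing more can be done
None
```

I lifted the white cover off the rollers and set it right way up on the board. Then I pushed the gap lever four clicks and handed in at about 26 s, still gripping its knob. No verdict was reported.

- **Cover:** the top view put its centre within about 1–2 mm of the board's middle, turned to line up with the board.
- **Lever:** I felt four separate force drops, with the tool at x ≈ 0.509, 0.524, 0.539 and 0.555 m. Their spacing matches the 0.14 rad notches. The knob then settled back against the notch, so the lever did not go on to a fifth click.
- **Grip:** about 25 N set. The finger opening read 24 mm on the 26 mm knob, and the last forces on the tool were 3 N or less per axis.

These readings disagreed with the figures given:
- **Fingertip height:** in the pictures the fingertips stood about 25–30 mm higher than the reported tool position implies. I closed on the cover handle once too high, reopened and went lower, then set depths by picture and touch.
- **Finger opening:** it read about 9 mm on the 12 mm handle bar.
- **First two clicks:** the sideways force on the tool reached 17 N because the finger rubbed on the knob. I put the push along the knob's arc at about 8 N at most. Raising the tool with the knob brought the force back down.
- **Knob position:** at the fourth click the side view put the knob 1–2 pixels short of where I expected it. I relied on the force drops for the count.

I did not touch the other things on the bench, and the last top view shows them where they were.

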